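Load two board carriers past the pawls of the preheater magazine

ROBOT

A 6-joint arm with a two-finger parallel gripper is mounted at the origin on the work surface. World frame = base frame: x ahead of the robot, y to its left, z up, the work surface at z = 0. Lengths are in mm, angles in rad, forces in N, time in s.
With the tool pointing down it reaches from about 275 to 1000 mm from the base axis. Payload 8.4 kg.
Tool frame: the origin (TCP) lies on the centre line of the jaws, within the pads' length; the fingertips stand 25 mm ahead of it and the grasp point (between the pads) lies 6 mm ahead of it; z points along the fingers, x is the direction in which the jaws open and shut, and the axes are right-handed (so a half turn about z gives the same grasp; the last joint's range is limited). The gripper opens to 85 mm and grips with 20 to 120 N. Pads are 22 mm wide; open, the fingers measure 114 mm over their backs; the gripper's body (76 mm by 85 mm) begins 54 mm behind the grasp point. The pads swing forward as they close: fully open they stand 13 mm farther back than shut.
Start: joints at [-1.338, 0.353, 1.633, -0, 1.155, -0.002], TCP at [145.404, -607.854, 256.281] pointing down, gripper open.
Joint ranges: [-2.63, 2.63], [-0.92, 2.1], [0.06, 2.66], [-1.3, 4.44], [0, 2.69], [-3.02, 3.02]. Speed limits (rad/s): [2.22, 2.22, 2.79, 3.14, 3.14, 3.14].

INTERFACE

Orientations are given as [roll, pitch, yaw] about the fixed x, y, z axes, in that order (R = Rz(yaw) Ry(pitch) Rx(roll)).
In Python, from rig import r gives the robot as it stands. The module is installed in compiled form; this text tells all that it offers.
- The arm moves only by the tool jog_arm, never from a script. Its argument "deltas" is a list of rows, each an object with "gripper": the gripper command: -1 is fully open, 1 is shut, values between are in proportion; "translation": the shift along the world's x, y, z in units of 10 cm (1.0 is 10 cm), a list of three; "dr": the turn, a rotation vector about the world's x, y, z in units of pi/2 rad (1.0 is pi/2 rad), a list of three. In form: [{"gripper": gripper, "translation": [x, y, z], "dr": [wx, wy, wz]}, ...]. A call has 1 to 12 rows; each row shifts and turns the commanded pose from where the row before left it; what a row does not reach is not made up. A row lasts 1/12 s, in which the tool goes at most 41.7 mm and 7.16 degrees, less where a joint would pass 70% of its speed; a pose out of reach is approached as far as the arm can. A call with a number of a shift or a turn outside -1 to 1 is refused whole. A call with a gripper value outside its range is refused whole. The fingers move at their own pace and stop on an object; "squeeze" is the grip in N (left out, the last holds). Time passes only in rows, so rows that do not move let the fingers close. It gives the time, the measured TCP pose, the force and the opening at its end, in the units of the state.
- r.sense(): the state, without advancing time (a new reading comes with each control period).
- r.grab_frame(name): name is "scene" or "top" or "wrist"; returns the picture (480x640x3 uint8, blue, green, red); there is no depth.
- r.calibration(name): a dict with "mtx" (3x3 intrinsics, pixels), "world_from_camera" (4x4, takes a point from camera to world coordinates). Camera axes: x right, y down, z forward; pixel columns grow to the right and rows downward; lengths in mm; the calibration is good to about 2 mm. A picture is of the moment at which its call begins: read the wrist's pose just before it. calibration takes no time and is no camera call; for the wrist camera it gives the pose at the moment of the call.
- r.sign_off(): hands the job in, once; it reports no verdict.
The state is a dict: "clock": time; "qpos": joint angles; "qvel": joint speeds; "joint_efforts": joint torques, N m; "eef_pos": TCP position; "tcp_rot": TCP orientation; "contact_force": force on the tool from outside, world axes, zero at the start; "wrist_torque": the same for the moment, N m; "opening": opening from 0.0 (shut) to 1.0 (fully open).
Only numpy, scipy, OpenCV 4.12 (cv2) and the standard library are available. Lean on these libraries where they do the work, as an engineer would, in place of code of your own. Each camera call takes 0.05 s, during which the arm holds its last target. There are 200 camera calls.

TASK

Load the preheater: set the carrier with the heat sink on the track entry, nose first, and push it under the lamps until both sprung pawls have clicked shut behind it; then load the carrier with the two round capacitors behind it in the same way, so that both lie flat in the magazine, held by the shut pawls. Never touch the glass lamp frame or tip a carrier over, and leave the empty carrier and everything else on the bench where it is.

Things in the scene. Friction and masses are not known exactly. Their poses are not given: they have to be found in the camera images.
- carrier_sink: Heat-sink carrier: aluminium tray, 100 long (x), 70 wide, 26 mm tall, 5 mm walls, 0.15 to 0.25 kg, flat rear wall (-x), nose (+x) with corners bevelled 14 mm, black handle plate upright in its middle. Origin: centre of the underside, z up. Green board with a dark finned heat sink (36 x 20 mm, top 37 mm up) between handle and nose.
- carrier_caps: Capacitor carrier: aluminium tray, 100 long (x), 70 wide, 26 mm tall, 5 mm walls, 0.15 to 0.25 kg, flat rear wall (-x), nose (+x) with corners bevelled 14 mm, black handle plate upright in its middle. Origin: centre of the underside, z up. Green board with two upright dark round capacitors (18 mm across, top 37 mm up) between handle and nose.
- carrier_empty: Empty carrier, a bystander: same tray and handle, but no board in it. It stays where it is.
- carrier_sink_nose (a point): middle of the nose face of the heat-sink carrier, 50 mm ahead of its origin, 13 mm above its underside
- carrier_caps_nose (a point): middle of the nose face of the capacitor carrier, 50 mm ahead of its origin, 13 mm above its underside
- carrier_sink_grip (a point): grip point on the handle plate of that carrier, over its origin and centre of mass, 55 mm above the underside. The plate is 36 mm long (carrier x), 14 mm thick (y), its top 72 mm above the underside; pinch it across the 14 mm
- carrier_caps_grip (a point): grip point on the handle plate of that carrier, over its origin and centre of mass, 55 mm above the underside. The plate is 36 mm long (carrier x), 14 mm thick (y), its top 72 mm above the underside; pinch it across the 14 mm
- track: Feed track, fixed; place and heading vary. Origin: on the bench surface, on the lane's centre line, at the line of the two pawl tips; x: feed direction, across the bench to the robot's left; z up. Lane floor 10 mm above the bench, x -180 to +268 mm. Guide rails 76 mm apart inside, 10 mm above the floor, from x = -130 mm, flared ends back to -172 mm.
- track_entry (a point): middle of the open entry on the lane floor, at track x = -110 mm, 10 mm above the bench; axes as the track's. A carrier set down with its origin here, nose towards track +x, lies between the rails, clear of the pawls and in front of the lamps
- track_magazine (a point): middle of the magazine on the lane floor, track x = +100 mm. It holds two carriers in line between pawls and follower. One is caught once its origin is past track x = 53 mm; push it 4 to 10 mm farther so the pawls snap in. The second drives the first to about x = 153 mm. Push on the middle of the rear wall, low: up to about 10 N for the first, 17 N for the second
- pawl_left (a joint): left (+y) sprung pawl: dark steel finger 55 mm long, 6 thick, 21 to 33 mm above the bench, hinged on an upright pin beside the lane at track x = -50 mm, tip leaning in to 25 mm from the centre line at x = 0. 0 rad = shut (blocks the way back); a carrier going in swings it out to about 0.28 rad. Spring about 1.5 N at the tip
- pawl_right (a joint): right (-y) sprung pawl, mirror image of the left: 0 rad = shut, about 0.28 rad while a carrier passes
- follower (a joint): sprung steel follower plate in the magazine, 66 mm wide, pushes back towards the pawls with 3 N (at 0) to 6 N. Value: travel in m along track x; at 0 its face is at track x = 12 mm; about 0.09 behind one carrier, 0.19 behind two; stop at 0.215
- lamps: Lamp frame on the track, same origin and axes: 4 cross bars with glass tubes below, 25 mm (x) by 172 mm, centred at x = -19.5, 60.5, 140.5, 220.5 mm; underside 125, top 145 mm above the bench; posts 12 mm square at y = +-80, x = -18 and 219 mm. A tool pushing a carrier past the pawls must lean back 35 to 45 degrees (top away from the magazine) to clear the first bar
- spool: Bystander: bare metal solder spool, 54 mm across, 45 mm tall, standing. Origin: centre of the underside.
- flux: Bystander: white plastic bottle, 44 mm across, 120 mm tall. Origin: centre of the underside.
- driver: Bystander: screwdriver, 190 mm long, lying flat.
- meter: Bystander: yellow multimeter, 165 x 80 x 34 mm, lying face up. Origin: centre of the underside.
- tip_pot: Bystander: dark metal pot, 60 mm across, 50 mm tall. Origin: centre of the underside.
- parts_bin: Bystander: small open blue bin, 90 x 70 x 35 mm. Origin: centre of the underside.
- tape: Bystander: orange ring of tape, 80 mm across, 20 mm tall, lying flat. Origin: centre of the underside.

How it is judged (in metres and radians):
On the way, in this order (a step that is already met when the one before it is completed fails the run):
1. the heat-sink carrier alone is in the magazine, nose first, and both pawls have shut behind it (x of carrier_sink in the frame of track above 0.048 m and x of carrier_sink_nose in the frame of track above 0.095 m and horizontal distance between carrier_caps and track_magazine above 0.14 m and y of carrier_sink in the frame of track between -0.008 and 0.008 m and z of carrier_sink in the frame of track below 0.016 m and angle between the x axis of carrier_sink and the x axis of track, either way round below 0.12 rad and angle between carrier_sink's own z axis and vertical below 0.12 rad and value of joint each of pawl_left, pawl_right below 0.1 rad), for 0.2 s.
2. the capacitor carrier has followed it, nose first, and both pawls have shut behind it (x of carrier_sink in the frame of track above 0.14 m and x of carrier_caps in the frame of track above 0.048 m and x of carrier_caps_nose in the frame of track above 0.095 m and y of carrier_sink in the frame of track between -0.008 and 0.008 m and z of each of carrier_sink, carrier_caps in the frame of track below 0.016 m and angle between the x axis of each of carrier_sink, carrier_caps and the x axis of track, either way round below 0.12 rad and angle between each of carrier_sink, carrier_caps's own z axis and vertical below 0.12 rad and y of carrier_caps in the frame of track between -0.008 and 0.008 m and value of joint each of pawl_left, pawl_right below 0.1 rad), for 0.2 s.
At the end, for the whole second after the job is handed in: Both carriers flat in the magazine, nose first, within 8 mm and 7 degrees of the lane: heat-sink one deeper (origin over 140 mm beyond the pawl tips), capacitor one behind it (over 48 mm beyond), within 6 mm of the lane floor, at rest, both pawls shut to 0.1 rad (all of step 2 and x of carrier_sink_nose in the frame of track above 0.19 m and linear speed of each of carrier_sink, carrier_caps below 0.02 m/s); the robot touches nothing.
It fails at once if the lamp frame is touched (more than 2 N) (contact force between lamps and anything else above 2 N).
It fails at once if a carrier is tipped by more than 45 degrees (angle between any of carrier_sink, carrier_caps, carrier_empty's own z axis and vertical above 0.785 rad).
It fails at once if the empty carrier or another bystander is moved by more than 20 mm or tipped over (distance of any of carrier_empty, spool, flux, driver, meter, tip_pot, parts_bin, tape from where it was at the start of the episode above 0.02 m or angle between flux's own z axis and vertical above 0.6 rad).
It also fails if it takes over 72 s, if anything falls off the work surface, if the arm or the gripper's body presses on something with over 40 N, if the wrist force passes 120 N, or if a joint passes its speed limit or range.

## Working session

There is one attempt and no reset: what is moved stays moved. The work goes in short steps, Python scripts to look and compute and a tool call to move; the robot and the scene stay as the last step left them, time stands still between calls to the robot, and variables do not carry over. Pictures are saved under pics/ and viewed, about 8 in all and at most 12, crops included, and the job is handed in when it is done.

Besides the shell and the picture viewer there is one more tool, called after "Request:" as name([rows], argument=value, ...), one row to a line, values as JSON. jog_arm: Moves the arm, as the interface text tells. Shifts and turns lie within -1 to 1; 1 stands for 10 cm of shift or pi/2 rad of turn. Its arguments: {"type":"object","properties":{"deltas":{"type":"array"},"squeeze":{"type":"number"}},"required":["deltas"]}

```bash
mkdir -p pics
cat > h.py <<'E'
import numpy as np, cv2
from rig import r
def ray(name,uv,z,cal=None):
    c=cal or r.calibration(name);K=c["mtx"];T=np.array(c["world_from_camera"])
    d=T[:3,:3]@np.linalg.inv(K)@np.array([uv[0],uv[1],1.0]);o=T[:3,3]
    return (o+d*(z-o[2])/d[2]).round(1)
def proj(name,p,cal=None):
    c=cal or r.calibration(name);T=np.linalg.inv(np.array(c["world_from_camera"]))
    q=np.array(c["mtx"])@(T[:3,:3]@np.array(p,float)+T[:3,3]);return (q[:2]/q[2]).round(1)
E
python3 - <<'E'
from h import *
for n in("top","scene"):
    cv2.imwrite(f"pics/{n}0.png",r.grab_frame(n));c=r.calibration(n);print(n,np.round(c["mtx"],1).tolist(),np.round(c["world_from_camera"],3).tolist())
print(r.sense())
E
```

```text
top [[498.2, 0.0, 320.3], [0.0, 498.2, 247.5], [0.0, 0.0, 1.0]] [[-0.027, -0.997, 0.069, 485.647], [-1.0, 0.026, -0.014, 23.514], [0.012, -0.069, -0.998, 1259.05], [0.0, 0.0, 0.0, 1.0]]
scene [[438.4, 0.0, 317.7], [0.0, 438.4, 231.6], [0.0, 0.0, 1.0]] [[-0.259, 0.794, -0.55, 1136.4], [0.966, 0.214, -0.146, 154.487], [0.002, -0.569, -0.822, 893.641], [0.0, 0.0, 0.0, 1.0]]
{'clock': 0.1, 'qpos': array([-1.33837114e+00,  3.53583290e-01,  1.63406034e+00,  3.15272911e-05,
        1.15519889e+00, -2.40210996e-03]), 'qvel': array([-0.00054061, -0.00266099, -0.00307838, -0.00041665,  0.00089094,
       -0.00046929]), 'joint_efforts': array([ 5.56216355e-05, -6.06354761e+01, -3.42819464e+01, -6.41501128e-05,
        4.00911144e-03, -1.56812598e-05]), 'eef_pos': array([ 145.33821155, -607.45899902,  255.63373756]), 'tcp_rot': array([-3.14156082e+00,  1.24979299e-03, -1.33598176e+00]), 'contact_force': array([-0.0122376 ,  0.72405797,  0.16405885]), 'wrist_torque': array([ 0.00292386,  0.02071903, -0.03996443]), 'opening': 0.9975001057204561}
```

View pics/top0.png

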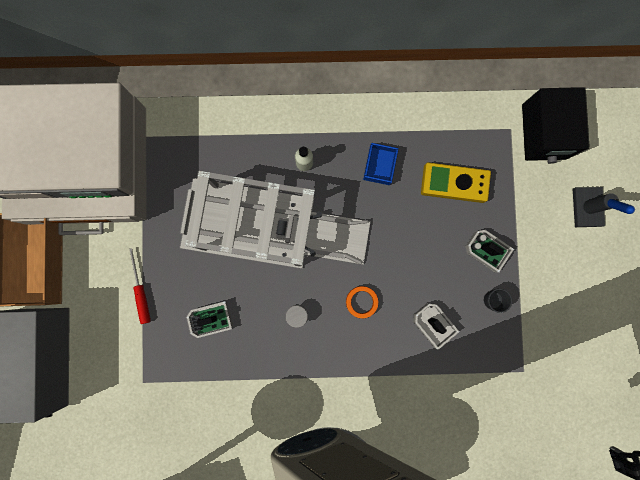

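View pics/scene0.png

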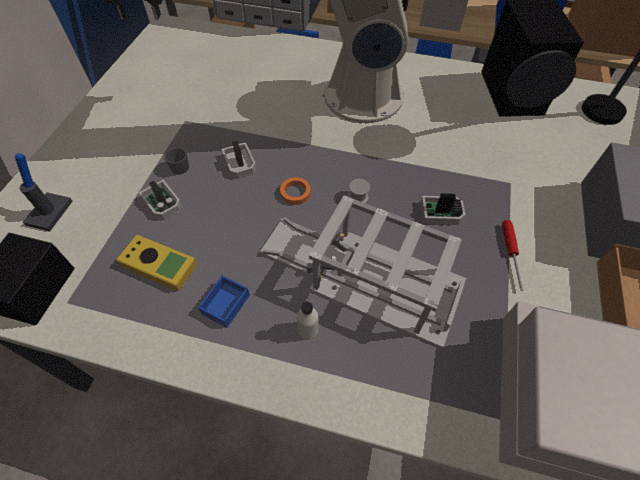

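Top view: the track runs right to left, with its entry near (365,240). The sink carrier is at (210,318), caps at (492,250) and the empty one at (437,325). I'll zoom in on these.

Run:
```python
import cv2,numpy as np
t=cv2.imread("pics/top0.png");s=cv2.imread("pics/scene0.png")
z=lambda i,x,y,w,h,W,H:cv2.resize(i[y:y+h,x:x+w],(W,H),interpolation=cv2.INTER_CUBIC)
a=z(t,180,290,60,50,400,300)[:300];b=z(t,462,222,60,45,400,300)
c=z(t,260,180,120,90,400,300);d=z(s,240,190,120,90,400,300)
a=z(t,180,290,60,45,400,300)
cv2.imwrite("pics/m1.png",np.vstack([np.hstack([a,b]),np.hstack([c,d])]))
```

```text
(no output)
```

View pics/m1.png

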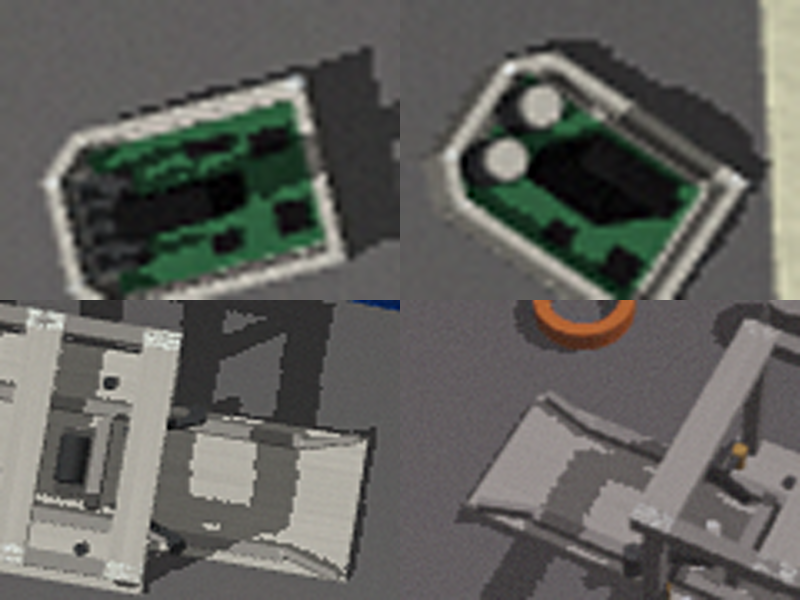

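```bash
cat > m.py <<'E'
from h import *
t=cv2.imread("pics/top0.png")
for n,(x,y,w,h) in dict(sink=(182,292,56,50),caps=(464,222,54,54),empty=(408,298,58,56)).items():
    g=cv2.cvtColor(t[y:y+h,x:x+w],cv2.COLOR_BGR2GRAY)
    m=(g>140).astype(np.uint8)
    k,l,st,_=cv2.connectedComponentsWithStats(m)
    i=1+np.argmax(st[1:,4]);P=np.argwhere(l==i)[:,::-1]+[x,y]
    H=cv2.convexHull(P.astype(np.int32));c=cv2.approxPolyDP(H,3,True)[:,0]
    W=np.array([ray("top",p,26)[:2] for p in c]);
    Hw=np.array([ray("top",p,26)[:2] for p in H[:,0]],np.float32)
    print(n,c.tolist(),W.tolist(),cv2.minAreaRect(Hw))
F=[(197,171),(315,182),(302,267),(181,249)]
print("frame",[ray("top",p,145).tolist() for p in F])
print("entry ends",ray("top",(371.6,220.5),20),ray("top",(363.5,263.4),20))
for n in("top","scene"):pass
cw=r.calibration("wrist");s=r.sense();print(np.round(cw["world_from_camera"],3).tolist(),np.round(cw["mtx"],1).tolist(),s["eef_pos"],s["tcp_rot"])
E
python3 m.py
```

```text
sink [[231, 328], [196, 337], [190, 333], [186, 317], [191, 310], [224, 302]] [[378.9, 230.2], [359.4, 315.8], [369.5, 330.4], [408.6, 339.8], [425.3, 327.5], [442.7, 246.5]] ((399.82275390625, 286.4013671875), (69.28671264648438, 100.11494445800781), 12.99460506439209)
caps [[513, 249], [497, 271], [472, 254], [468, 245], [478, 231], [484, 230]] [[554.6, -473.6], [501.0, -430.8], [544.8, -370.5], [567.5, -361.6], [601.9, -388.3], [604.0, -403.4]] ((555.5602416992188, -414.0194091796875), (99.15665435791016, 69.2140121459961), 54.41562271118164)
empty [[458, 332], [436, 348], [415, 322], [416, 314], [434, 304]] [[353.7, -326.8], [316.3, -270.8], [381.0, -221.7], [400.5, -225.0], [423.8, -270.5]] ((372.9508972167969, -270.5492248535156), (99.36457061767578, 69.60350036621094), 37.79048156738281)
frame [[742.8, 281.9, 145.0], [711.3, 16.1, 145.0], [519.9, 50.1, 145.0], [567.2, 319.2, 145.0]]
entry ends [ 635.6 -124.    20. ] [ 528.7 -100.2   20. ]
[[0.233, -0.931, -0.281, 216.37], [-0.972, -0.223, -0.067, -590.57], [0.0, 0.289, -0.957, 373.92], [0.0, 0.0, 0.0, 1.0]] [[387.0, 0.0, 319.0], [0.0, 387.0, 244.8], [0.0, 0.0, 1.0]] [ 145.33821155 -607.45899902  255.63373756] [-3.14156082e+00  1.24979299e-03 -1.33598176e+00]
```

Run:
```python
import numpy as np
from scipy.spatial.transform import Rotation as R
from rig import r
s=r.sense();q=s["qpos"]
f=lambda q:R.from_euler('z',q[0])*R.from_euler('y',q[1]+q[2])*R.from_euler('z',q[3])*R.from_euler('y',q[4])*R.from_euler('z',q[5]+np.pi)
print((f(q).inv()*R.from_euler('xyz',s["tcp_rot"])).magnitude())
h=np.radians(80)
for lean in(40,45,50):
  a=np.radians(lean);z=np.array([np.sin(a)*np.cos(h),np.sin(a)*np.sin(h),-np.cos(a)])
  for nm,sg in(("A",1),("B",-1)):
    x=np.array([-np.sin(h),np.cos(h),0])*sg;y=np.cross(z,x);M=R.from_matrix(np.c_[x,y,z])
    for p,q1 in(("far",-.42),("in",-.25)):
     for q23 in(1.7,2.0):
      W=(R.from_euler('z',q1)*R.from_euler('y',q23)).inv()*M
      e=W.as_euler('ZYZ');e[2]=(e[2]-np.pi+np.pi)%(2*np.pi)-np.pi
      print(lean,nm,p,q23,e.round(2), M.as_euler('xyz').round(2))
```

```text
4.285831110273041e-16
40 A far 1.7 [0.67 1.63 2.87] [2.44 0.   2.97]
40 A far 2.0 [0.69 1.39 2.68] [2.44 0.   2.97]
40 A in 1.7 [0.7  1.52 3.  ] [2.44 0.   2.97]
40 A in 2.0 [0.73 1.29 2.8 ] [2.44 0.   2.97]
40 B far 1.7 [ 0.67  1.63 -0.27] [-2.44  0.   -0.17]
40 B far 2.0 [ 0.69  1.39 -0.46] [-2.44  0.   -0.17]
40 B in 1.7 [ 0.7   1.52 -0.14] [-2.44  0.   -0.17]
40 B in 2.0 [ 0.73  1.29 -0.34] [-2.44  0.   -0.17]
45 A far 1.7 [0.76 1.65 2.88] [2.36 0.   2.97]
45 A far 2.0 [0.77 1.43 2.67] [2.36 0.   2.97]
45 A in 1.7 [0.78 1.53 3.  ] [2.36 0.   2.97]
45 A in 2.0 [0.81 1.32 2.78] [2.36 0.   2.97]
45 B far 1.7 [ 0.76  1.65 -0.27] [-2.36  0.   -0.17]
45 B far 2.0 [ 0.77  1.43 -0.47] [-2.36  0.   -0.17]
45 B in 1.7 [ 0.78  1.53 -0.14] [-2.36  0.   -0.17]
45 B in 2.0 [ 0.81  1.32 -0.36] [-2.36  0.   -0.17]
50 A far 1.7 [0.84 1.67 2.88] [2.27 0.   2.97]
50 A far 2.0 [0.84 1.47 2.66] [2.27 0.   2.97]
50 A in 1.7 [0.87 1.55 2.99] [2.27 0.   2.97]
50 A in 2.0 [0.9  1.35 2.76] [2.27 0.   2.97]
50 B far 1.7 [ 0.84  1.67 -0.26] [-2.27  0.   -0.17]
50 B far 2.0 [ 0.84  1.47 -0.48] [-2.27  0.   -0.17]
50 B in 1.7 [ 0.87  1.55 -0.15] [-2.27  0.   -0.17]
50 B in 2.0 [ 0.9   1.35 -0.38] [-2.27  0.   -0.17]
```

Request:
jog_arm([
  {"gripper":-1,"translation":[0.25,0.26,0],"dr":[0,0,0.0343]},
  {"gripper":-1,"translation":[0.25,0.26,0],"dr":[0,0,0.0343]},
  {"gripper":-1,"translation":[0.25,0.26,0],"dr":[0,0,0.0343]},
  {"gripper":-1,"translation":[0.25,0.26,0],"dr":[0,0,0.0343]},
  {"gripper":-1,"translation":[0.25,0.26,0],"dr":[0,0,0.0343]},
  {"gripper":-1,"translation":[0.25,0.26,0],"dr":[0,0,0.0343]},
  {"gripper":-1,"translation":[0.25,0.26,0],"dr":[0,0,0.0343]},
  {"gripper":-1,"translation":[0.25,0.26,0],"dr":[0,0,0.0343]},
  {"gripper":-1,"translation":[0.25,0.26,0],"dr":[0,0,0.0343]},
  {"gripper":-1,"translation":[0.25,0.26,0],"dr":[0,0,0.0343]},
  {"gripper":-1,"translation":[0.25,0.26,0],"dr":[0,0,0.0343]},
  {"gripper":-1,"translation":[0.25,0.26,0],"dr":[0,0,0.0343]},
], squeeze=50)

```text
clock: 1.1
eef_pos: [446.2, -294.2, 256.1]
tcp_rot: [3.142, 0.0, -0.687]
contact_force: [0.1, -1.0, 1.2]
opening: 1.003
```

Request:
jog_arm([
  {"gripper":-1,"translation":[-0.02,0.35,0],"dr":[0,0,0.0343]},
  {"gripper":-1,"translation":[-0.02,0.35,0],"dr":[0,0,0.0343]},
  {"gripper":-1,"translation":[-0.02,0.35,0],"dr":[0,0,0.0343]},
  {"gripper":-1,"translation":[-0.02,0.35,0],"dr":[0,0,0.0343]},
  {"gripper":-1,"translation":[-0.02,0.35,0],"dr":[0,0,0.0343]},
  {"gripper":-1,"translation":[-0.02,0.35,0],"dr":[0,0,0.0343]},
  {"gripper":-1,"translation":[-0.02,0.35,0],"dr":[0,0,0.0343]},
  {"gripper":-1,"translation":[-0.02,0.35,0],"dr":[0,0,0.0343]},
  {"gripper":-1,"translation":[-0.02,0.35,0],"dr":[0,0,0.0343]},
  {"gripper":-1,"translation":[-0.02,0.35,0],"dr":[0,0,0.0343]},
  {"gripper":-1,"translation":[-0.02,0.35,0],"dr":[0,0,0.0343]},
  {"gripper":-1,"translation":[-0.02,0.35,0],"dr":[0,0,0.0343]},
])

```text
clock: 2.1
eef_pos: [420.8, 125.8, 256.3]
tcp_rot: [3.142, 0.0, -0.04]
contact_force: [0.3, -0.8, -0.5]
opening: 1.003
```

Request:
jog_arm([
  {"gripper":-1,"translation":[-0.04,0.32,0],"dr":[0,0,0.0343]},
  {"gripper":-1,"translation":[-0.04,0.32,0],"dr":[0,0,0.0343]},
  {"gripper":-1,"translation":[-0.04,0.32,0],"dr":[0,0,0.0343]},
  {"gripper":-1,"translation":[-0.04,0.32,0],"dr":[0,0,0.0343]},
  {"gripper":-1,"translation":[-0.04,0.32,0],"dr":[0,0,0.0343]},
  {"gripper":-1,"translation":[0,0,0],"dr":[0,0,0]},
  {"gripper":-1,"translation":[0,0,0],"dr":[0,0,0]},
])

```text
clock: 2.68
eef_pos: [400.8, 285.3, 255.9]
tcp_rot: [3.141, 0.001, 0.229]
contact_force: [-0.6, -0.0, -0.6]
opening: 1.001
```

Run:
```python
from h import *
c=r.calibration("wrist");w=r.grab_frame("wrist");t=r.grab_frame("top");np.save("c1.npy",c,allow_pickle=True)
cv2.imwrite("pics/w1.png",w);cv2.imwrite("pics/t1.png",t)
for n,i in(("w",w),):
    cv2.imwrite("pics/v1.png",np.vstack([i[:, :]]))
```

```text
(no output)
```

View pics/w1.png

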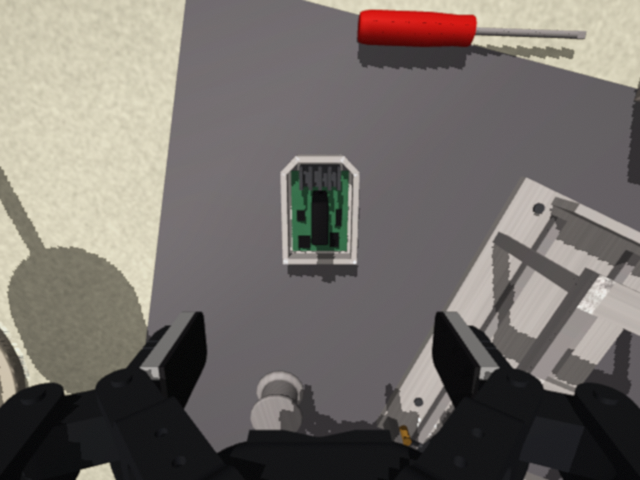

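Wrist view: the sink tray rim spans (282,157)–(358,265) with its nose up, so the heading is right.

```bash
cat >> h.py <<'E'
def tri(obs):
    A=[];b=[]
    for c,uv in obs:
        T=np.array(c["world_from_camera"]);d=T[:3,:3]@np.linalg.inv(c["mtx"])@np.array([*uv,1.0]);d/=np.linalg.norm(d)
        P=np.eye(3)-np.outer(d,d);A.append(P);b.append(P@T[:3,3])
    return np.linalg.lstsq(np.vstack(A),np.hstack(b),rcond=None)[0].round(1)
def rim(img,box,cal,z=26,th=140):
    x,y,w,h=box;g=cv2.cvtColor(img[y:y+h,x:x+w],cv2.COLOR_BGR2GRAY)
    k,l,st,_=cv2.connectedComponentsWithStats((g>th).astype(np.uint8))
    i=1+np.argmax(st[1:,4]);P=np.argwhere(l==i)[:,::-1]+[x,y]
    H=cv2.convexHull(P.astype(np.int32));c=cv2.approxPolyDP(H,4,True)[:,0]
    Hw=np.array([ray("",p,z,cal)[:2] for p in H[:,0]],np.float32)
    return c.tolist(),cv2.minAreaRect(Hw)
E
python3 - <<'E'
from h import *
c=np.load("c1.npy",allow_pickle=True).item();w=cv2.imread("pics/w1.png")
print(rim(w,(265,140,110,145),c))
ct=r.calibration("top")
print("rear corners",tri([(c,(284,265)),(ct,(224.2,302))]),tri([(c,(357,264)),(ct,(231.5,328.5))]))
print("or",tri([(c,(357,264)),(ct,(224.2,302))]),tri([(c,(284,265)),(ct,(231.5,328.5))]))
for z in(26,72):print(z,proj("",(400,286,z),c))
E
```

```text
([[344, 156], [359, 175], [356, 263], [284, 264], [280, 172], [295, 156]], ((400.8040466308594, 284.4087219238281), (71.0177230834961, 100.77410125732422), 13.164263725280762))
rear corners [411.8 239.5  55.6] [410.7 239.3  63. ]
or [444.4 245.3  33.4] [378.9 228.3  30.8]
26 [318.9 210.4]
72 [318.9 222.2]
```

Request:
jog_arm([
  {"gripper":-1,"translation":[0,0,-0.39],"dr":[0,0,0]},
  {"gripper":-1,"translation":[0,0,-0.39],"dr":[0,0,0]},
  {"gripper":-1,"translation":[0,0,-0.39],"dr":[0,0,0]},
  {"gripper":-1,"translation":[0,0,-0.39],"dr":[0,0,0]},
  {"gripper":-1,"translation":[0,0,-0.37],"dr":[0,0,0]},
  {"gripper":-1,"translation":[0,0,0],"dr":[0,0,0]},
  {"gripper":1,"translation":[0,0,0],"dr":[0,0,0]},
  {"gripper":1,"translation":[0,0,0],"dr":[0,0,0]},
  {"gripper":1,"translation":[0,0,0],"dr":[0,0,0]},
  {"gripper":1,"translation":[0,0,0],"dr":[0,0,0]},
  {"gripper":1,"translation":[0,0,0],"dr":[0,0,0]},
  {"gripper":1,"translation":[0,0,0],"dr":[0,0,0]},
], squeeze=50)

```text
clock: 3.78
eef_pos: [402.1, 284.6, 64.7]
tcp_rot: [-3.141, -0.002, 0.227]
contact_force: [4.4, -1.2, 9.7]
opening: 0.156
```

Request:
jog_arm([
  {"gripper":1,"translation":[0,0,0],"dr":[0,0,0]},
  {"gripper":1,"translation":[0,0,0],"dr":[0,0,0]},
  {"gripper":1,"translation":[0,0,0],"dr":[0,0,0]},
  {"gripper":1,"translation":[0,0,0],"dr":[0,0,0]},
])

```text
clock: 4.12
eef_pos: [402.1, 284.7, 64.7]
tcp_rot: [-3.141, -0.002, 0.227]
contact_force: [-1.2, -1.8, 12.6]
opening: 0.155
```

Request:
jog_arm([
  {"gripper":1,"translation":[0,0,0.1],"dr":[0,0,0]},
  {"gripper":1,"translation":[0,0,0.3],"dr":[0,0,0]},
  {"gripper":1,"translation":[0,0,0.4],"dr":[0,0,0]},
  {"gripper":1,"translation":[0,0,0.4],"dr":[0,0,0]},
  {"gripper":1,"translation":[0,0,0.4],"dr":[0,0,0]},
  {"gripper":1,"translation":[0,0,0.4],"dr":[0,0,0]},
])

```text
clock: 4.62
eef_pos: [400.6, 283.7, 265.8]
tcp_rot: [3.142, 0.0, 0.227]
contact_force: [1.3, 0.6, -2.6]
opening: 0.159
```

Request:
jog_arm([
  {"gripper":1,"translation":[0.12,-0.34,0.05],"dr":[0,0,-0.0183]},
  {"gripper":1,"translation":[0.12,-0.34,0.05],"dr":[0,0,-0.0183]},
  {"gripper":1,"translation":[0.12,-0.34,0.05],"dr":[0,0,-0.0183]},
  {"gripper":1,"translation":[0.12,-0.34,0.05],"dr":[0,0,-0.0183]},
  {"gripper":1,"translation":[0.12,-0.34,0.05],"dr":[0,0,-0.0183]},
  {"gripper":1,"translation":[0.12,-0.34,0.05],"dr":[0,0,-0.0183]},
  {"gripper":1,"translation":[0.12,-0.34,0.05],"dr":[0,0,-0.0183]},
  {"gripper":1,"translation":[0.12,-0.34,0.05],"dr":[0,0,-0.0183]},
  {"gripper":1,"translation":[0.12,-0.34,0.05],"dr":[0,0,-0.0183]},
  {"gripper":1,"translation":[0.12,-0.34,0.05],"dr":[0,0,-0.0183]},
  {"gripper":1,"translation":[0.12,-0.34,0.05],"dr":[0,0,-0.0183]},
  {"gripper":1,"translation":[0.12,-0.34,0.05],"dr":[0,0,-0.0183]},
])

```text
clock: 5.62
eef_pos: [545.1, -125.5, 324.1]
tcp_rot: [-3.141, 0.0, -0.12]
contact_force: [1.1, -0.1, -2.0]
opening: 0.154
```

Request:
jog_arm([
  {"gripper":1,"translation":[0.12,-0.34,0.05],"dr":[0,0,-0.0183]},
  {"gripper":1,"translation":[0.11,-0.34,0.05],"dr":[0,0,-0.0183]},
  {"gripper":1,"translation":[0,0,0],"dr":[0,0,0]},
  {"gripper":1,"translation":[0,0,0],"dr":[0,0,0]},
])

```text
clock: 5.95
eef_pos: [568.2, -193.3, 333.5]
tcp_rot: [-3.142, 0.0, -0.178]
contact_force: [-1.0, 1.0, -2.8]
opening: 0.154
```

Run:
```python
from h import *
c=r.calibration("wrist");np.save("c2.npy",c,allow_pickle=True);cv2.imwrite("pics/w2.png",r.grab_frame("wrist"))
```

```text
(no output)
```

View pics/w2.png

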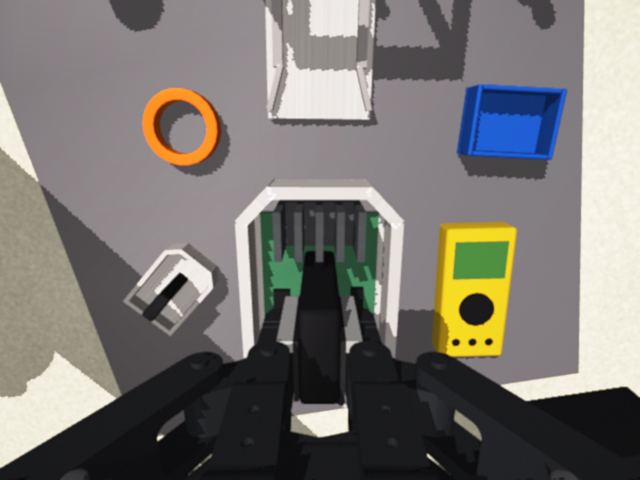

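Wrist view: the track entry edge is at row ~118, columns 269–373, with the rails running upward. The held carrier is level. I'll zoom in on the entry.

Run:
```python
import cv2,numpy as np
w=cv2.imread("pics/w2.png")[0:130,250:400]
cv2.imwrite("pics/w2z.png",cv2.resize(w,None,fx=4.6,fy=4.6,interpolation=cv2.INTER_CUBIC))
```

```text
(no output)
```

View pics/w2z.png

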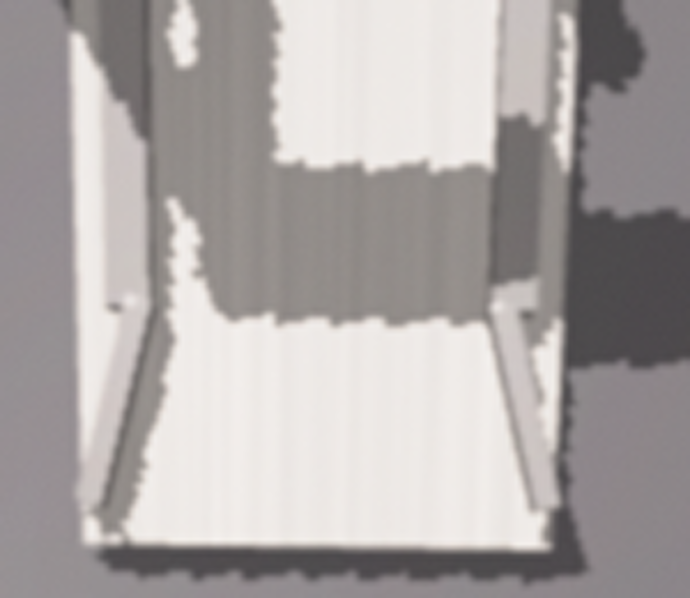

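Run:
```python
from h import *
c=np.load("c2.npy",allow_pickle=True).item()
P=lambda x,y,z:ray("",(250+x/4.6-.4,y/4.6-.4),z,c)[:2]
L0,L1,R0,R1=P(147,303,20),P(149,5,20),P(492,305,20),P(500,5,20)
print("rails",L0,L1,R0,R1,"gap",np.linalg.norm(L0-R0),np.linalg.norm(L1-R1))
f=lambda d:np.degrees(np.arctan2(d[1],d[0]))
print(f(L1-L0),f(R1-R0),f(R0-L0)+90,"bend mid -130",(L0+R0)/2,"m1",(L1+R1)/2)
C0,C1=P(83,548,10),P(550,550,10);print("floor",C0,C1,np.linalg.norm(C0-C1),f(C1-C0)+90,(C0+C1)/2)
E0,E1=P(70,35,10),P(577,35,10);print("fl side",f(E0-C0),f(E1-C1),(E0+E1)/2)
m=(L0+R0)/2;
print("mid dir",f(m-(C0+C1)/2),f((E0+E1)/2-(C0+C1)/2))
```

```text
rails [554.  -54.5] [566.3   2.3] [629.4 -68.5] [639.8 -10.9] gap 76.68872146541496 74.67589972675253
77.78130079793486 79.76519723657681 79.481314432627 bend mid -130 [591.7 -61.5] m1 [603.05  -4.3 ]
floor [ 527.7 -102.2] [ 636.2 -122.1] 110.30983637010799 79.60688474427955 [ 581.95 -112.15]
fl side 79.1428642966148 78.85790528688615 [602.35  -7.2 ]
mid dir 79.10398420758396 79.00011228389424
```

Request:
jog_arm([
  {"gripper":1,"translation":[0.06,0.34,0],"dr":[0,0,-0.0067]},
  {"gripper":1,"translation":[0.06,0.34,0],"dr":[0,0,0]},
  {"gripper":1,"translation":[0.06,0.34,0],"dr":[0,0,0]},
  {"gripper":1,"translation":[0.06,0.34,0],"dr":[0,0,0]},
  {"gripper":1,"translation":[0,0,-0.4],"dr":[0,0,0]},
  {"gripper":1,"translation":[0,0,-0.4],"dr":[0,0,0]},
  {"gripper":1,"translation":[0,0,-0.4],"dr":[0,0,0]},
  {"gripper":1,"translation":[0,0,-0.4],"dr":[0,0,0]},
  {"gripper":1,"translation":[0,0,-0.4],"dr":[0,0,0]},
  {"gripper":1,"translation":[0,0,0],"dr":[0,0,0]},
  {"gripper":1,"translation":[0,0,0],"dr":[0,0,0]},
])

```text
clock: 6.92
eef_pos: [590.4, -54.6, 132.2]
tcp_rot: [3.141, 0.005, -0.185]
contact_force: [-0.8, -0.5, -1.7]
opening: 0.159
```

Request:
jog_arm([
  {"gripper":1,"translation":[0.02,-0.025,-0.15],"dr":[0,0,0]},
  {"gripper":1,"translation":[0,0,-0.2],"dr":[0,0,0]},
  {"gripper":1,"translation":[0,0,-0.12],"dr":[0,0,0]},
  {"gripper":1,"translation":[0,0,-0.06],"dr":[0,0,0]},
  {"gripper":1,"translation":[0,0,0],"dr":[0,0,0]},
  {"gripper":1,"translation":[0,0,0],"dr":[0,0,0]},
])

```text
clock: 7.42
eef_pos: [595.1, -58.3, 81.6]
tcp_rot: [-3.141, -0.001, -0.186]
contact_force: [0.7, -0.4, -1.8]
opening: 0.156
```

Request:
jog_arm([
  {"gripper":1,"translation":[-0.015,0.0,-0.02],"dr":[0,0,0]},
  {"gripper":1,"translation":[0,0,-0.02],"dr":[0,0,0]},
  {"gripper":1,"translation":[0,0,0],"dr":[0,0,0]},
  {"gripper":1,"translation":[0,0,0],"dr":[0,0,0]},
])

```text
clock: 7.75
eef_pos: [593.0, -58.4, 76.5]
tcp_rot: [-3.142, -0.0, -0.187]
contact_force: [0.1, 0.3, -1.3]
opening: 0.158
```

Request:
jog_arm([
  {"gripper":1,"translation":[0,0,0],"dr":[0,0,0]},
  {"gripper":1,"translation":[0,0,0],"dr":[0,0,0]},
])

```text
clock: 7.92
eef_pos: [593.0, -58.4, 76.4]
tcp_rot: [3.142, -0.0, -0.186]
contact_force: [-0.5, -0.4, -2.0]
opening: 0.159
```

Request:
jog_arm([
  {"gripper":1,"translation":[0,0,-0.02],"dr":[0,0,0]},
  {"gripper":1,"translation":[0,0,0],"dr":[0,0,0]},
  {"gripper":1,"translation":[0,0,0],"dr":[0,0,0]},
])

```text
clock: 8.17
eef_pos: [593.3, -58.5, 74.7]
tcp_rot: [-3.142, -0.001, -0.187]
contact_force: [-0.6, -1.4, 3.7]
opening: 0.156
```

Request:
jog_arm([
  {"gripper":-1,"translation":[0,0,0],"dr":[0,0,0]},
  {"gripper":-1,"translation":[0,0,0],"dr":[0,0,0]},
  {"gripper":-1,"translation":[0,0,0],"dr":[0,0,0]},
  {"gripper":-1,"translation":[0,0,0],"dr":[0,0,0]},
  {"gripper":-1,"translation":[0,0,0],"dr":[0,0,0]},
  {"gripper":-1,"translation":[0,0,0],"dr":[0,0,0]},
])

```text
clock: 8.67
eef_pos: [592.9, -58.3, 74.2]
tcp_rot: [3.142, 0.0, -0.187]
contact_force: [-0.4, -0.7, -0.5]
opening: 0.982
```

Request:
jog_arm([
  {"gripper":-1,"translation":[0,0,0.2],"dr":[0,0,0]},
  {"gripper":-1,"translation":[0,0,0.4],"dr":[0,0,0]},
  {"gripper":-1,"translation":[0,0,0.4],"dr":[0,0,0]},
  {"gripper":-1,"translation":[0,0,0.4],"dr":[0,0,0]},
  {"gripper":-1,"translation":[0,0,0.4],"dr":[0,0,0]},
  {"gripper":1,"translation":[-0.04,-0.2,0],"dr":[0,0,0]},
  {"gripper":1,"translation":[-0.04,-0.2,0],"dr":[0,0,0]},
  {"gripper":1,"translation":[0,0,0],"dr":[0,0,0]},
  {"gripper":1,"translation":[0,0,0],"dr":[0,0,0]},
])

```text
clock: 9.42
eef_pos: [584.6, -98.9, 254.3]
tcp_rot: [-3.141, -0.0, -0.188]
contact_force: [0.3, -0.4, -0.4]
opening: 0.458
```

Run:
```python
from h import *
c=r.calibration("wrist");w=r.grab_frame("wrist");np.save("c3.npy",c,allow_pickle=True);cv2.imwrite("pics/w3.png",w)
print([proj("",p,c) for p in((592.5,-58,36),(583,-107,36),(602,-9,36))])
```

```text
[array([319.3, 166.3]), array([319.1, 223.1]), array([319.6, 104.4])]
```

View pics/w3.png

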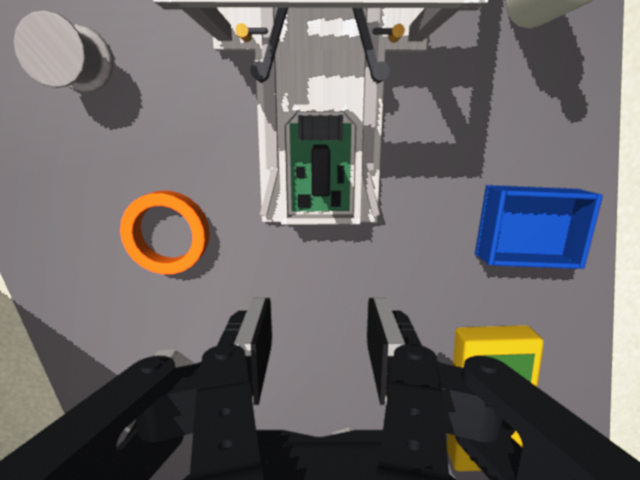

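Wrist view: the carrier sits between the rails, board centre (320,165), rear wall at row ~220, with both pawls ahead at rows 10–75. Next I lean the tool back and spin it so the camera is on the low side.

Request:
jog_arm([
  {"gripper":1,"translation":[-0.044,-0.23,0.05],"dr":[0.0701,-0.0134,0]},
  {"gripper":1,"translation":[-0.044,-0.23,0.05],"dr":[0.0701,-0.0134,0]},
  {"gripper":1,"translation":[-0.044,-0.23,0],"dr":[0.0701,-0.0134,0]},
  {"gripper":1,"translation":[-0.044,-0.23,0],"dr":[0.0701,-0.0134,0]},
  {"gripper":1,"translation":[-0.044,-0.23,0],"dr":[0.0701,-0.0134,0]},
  {"gripper":1,"translation":[-0.044,-0.23,0],"dr":[0.0701,-0.0134,0]},
  {"gripper":1,"translation":[-0.044,-0.23,0],"dr":[0.0701,-0.0134,0]},
  {"gripper":1,"translation":[0,0,0],"dr":[0,0,0]},
])

```text
clock: 10.13
eef_pos: [552.4, -263.8, 260.1]
tcp_rot: [-2.349, 0.003, -0.192]
contact_force: [-0.6, 1.1, -1.2]
opening: -0.002
```

```bash
python3 -c "
from h import *
s=r.sense();print(s['qpos'].round(3),s['eef_pos'],s['tcp_rot'])"
```

```text
[-0.764  0.559  1.521  0.641  1.566 -0.744] [ 552.43463544 -263.83301983  260.07217129] [-2.34935945  0.00339612 -0.19249156]
```

Request:
jog_arm([
  {"gripper":1,"translation":[0,0,0],"dr":[0.0102,0.0534,-0.0544]},
  {"gripper":1,"translation":[0,0,0],"dr":[0.0102,0.0534,-0.0544]},
  {"gripper":1,"translation":[0,0,0],"dr":[0.0102,0.0534,-0.0544]},
  {"gripper":1,"translation":[0,0,0],"dr":[0.0102,0.0534,-0.0544]},
  {"gripper":1,"translation":[0,0,0],"dr":[0.0102,0.0534,-0.0544]},
  {"gripper":1,"translation":[0,0,0],"dr":[0.0102,0.0534,-0.0544]},
  {"gripper":1,"translation":[0,0,0],"dr":[0.0102,0.0534,-0.0544]},
  {"gripper":1,"translation":[0,0,0],"dr":[0.0102,0.0534,-0.0544]},
  {"gripper":1,"translation":[0,0,0],"dr":[0.0102,0.0534,-0.0544]},
  {"gripper":1,"translation":[0,0,0],"dr":[0.0102,0.0534,-0.0544]},
  {"gripper":1,"translation":[0,0,0],"dr":[0.0102,0.0534,-0.0544]},
  {"gripper":1,"translation":[0,0,0],"dr":[0.0102,0.0534,-0.0544]},
])

```text
clock: 11.13
eef_pos: [554.5, -258.1, 263.7]
tcp_rot: [-3.027, 0.778, -1.595]
contact_force: [0.5, -0.1, 0.5]
opening: -0.0
```

Request:
jog_arm([
  {"gripper":1,"translation":[0,0,0],"dr":[0.0102,0.0534,-0.0544]},
  {"gripper":1,"translation":[0,0,0],"dr":[0.0102,0.0534,-0.0544]},
  {"gripper":1,"translation":[0,0,0],"dr":[0.0102,0.0534,-0.0544]},
  {"gripper":1,"translation":[0,0,0],"dr":[0.0102,0.0534,-0.0544]},
  {"gripper":1,"translation":[0,0,0],"dr":[0.0102,0.0534,-0.0544]},
  {"gripper":1,"translation":[0,0,0],"dr":[0.0102,0.0534,-0.0544]},
  {"gripper":1,"translation":[0,0,0],"dr":[0.0102,0.0534,-0.0544]},
  {"gripper":1,"translation":[0,0,0],"dr":[0.0102,0.0534,-0.0544]},
  {"gripper":1,"translation":[0,0,0],"dr":[0.0102,0.0534,-0.0544]},
  {"gripper":1,"translation":[0,0,0],"dr":[0.0102,0.0534,-0.0544]},
  {"gripper":1,"translation":[0,0,0],"dr":[0.0102,0.0534,-0.0544]},
  {"gripper":1,"translation":[0,0,0],"dr":[0.0102,0.0534,-0.0544]},
])

```text
clock: 12.13
eef_pos: [554.5, -258.1, 263.7]
tcp_rot: [2.371, 0.166, 3.124]
contact_force: [-0.5, -0.5, -0.4]
opening: -0.003
```

Request:
jog_arm([
  {"gripper":1,"translation":[0,0,0],"dr":[0.0102,0.0534,-0.0544]},
  {"gripper":1,"translation":[0,0,0],"dr":[0.0102,0.0534,-0.0544]},
  {"gripper":1,"translation":[0,0,0],"dr":[0,0,0]},
  {"gripper":1,"translation":[0,0,0],"dr":[0,0,0]},
])

```text
clock: 12.47
eef_pos: [554.4, -258.4, 263.9]
tcp_rot: [2.356, 0.004, 2.959]
contact_force: [-0.5, -0.1, 0.1]
opening: 0.003
```

```bash
cat >> h.py <<'E'
from scipy.spatial.transform import Rotation as Ro
O=np.array([615.9,65.5,0]);HD=np.radians(79.2)
T2W=np.array([[np.cos(HD),-np.sin(HD),0],[np.sin(HD),np.cos(HD),0],[0,0,1]])
def st(lean=45,flip=True):
    s=r.sense();R=Ro.from_euler('xyz',s['tcp_rot']);p=s['eef_pos']
    a=np.radians(lean);z=T2W@[np.sin(a),0,-np.cos(a)];x=T2W@[0,1,0];y=np.cross(z,x)
    d=(Ro.from_matrix(np.c_[x,y,z])*R.inv()).as_rotvec()/(np.pi/2)
    tip=p+R.apply([0,0,25]);print('clk',round(s['clock'],2),'q',s['qpos'].round(2),'tcp trk',(T2W.T@(p-O)).round(1),'tip trk',(T2W.T@(tip-O)).round(1),'dr needed',d.round(4),'F trk',(T2W.T@s['contact_force']).round(1))
E
python3 -c "
from h import *
st()"
```

```text
clk 12.47 q [-0.75  0.55  1.52  0.64  1.56  2.4 ] tcp trk [-3.297e+02 -3.000e-01  2.639e+02] tip trk [-3.120e+02 -3.000e-01  2.462e+02] dr needed [ 0.0005  0.0024 -0.0035] F trk [-0.2  0.4  0.1]
```

Request:
jog_arm([
  {"gripper":1,"translation":[0.032,0.167,-0.36],"dr":[0.0005,0.0024,-0.0035]},
  {"gripper":1,"translation":[0.032,0.167,-0.36],"dr":[0,0,0]},
  {"gripper":1,"translation":[0.032,0.167,-0.36],"dr":[0,0,0]},
  {"gripper":1,"translation":[0.032,0.167,-0.36],"dr":[0,0,0]},
  {"gripper":1,"translation":[0.032,0.167,-0.36],"dr":[0,0,0]},
  {"gripper":1,"translation":[0.032,0.167,-0.36],"dr":[0,0,0]},
  {"gripper":1,"translation":[0,0,0],"dr":[0,0,0]},
  {"gripper":1,"translation":[0,0,0],"dr":[0,0,0]},
])

```text
clock: 13.13
eef_pos: [572.3, -157.3, 46.8]
tcp_rot: [2.354, -0.004, 2.953]
contact_force: [0.3, 0.4, 0.8]
opening: -0.001
```

```bash
python3 -c "
from h import *
st()"
```

```text
clk 13.13 q [-0.62  0.78  1.71  0.77  1.18  2.21] tcp trk [-227.1    1.    46.8] tip trk [-209.4    1.1   29.1] dr needed [-0.0017 -0.0023 -0.0002] F trk [ 0.4 -0.2  0.8]
```

Request:
jog_arm([
  {"gripper":1,"translation":[0.02,0.0,-0.07],"dr":[-0.0017,-0.0023,0]},
  {"gripper":1,"translation":[0,0,0],"dr":[0,0,0]},
  {"gripper":1,"translation":[0.0187,0.0982,0],"dr":[0,0,0]},
  {"gripper":1,"translation":[0.0187,0.0982,0],"dr":[0,0,0]},
  {"gripper":1,"translation":[0.0187,0.0982,0],"dr":[0,0,0]},
  {"gripper":1,"translation":[0.0187,0.0982,0],"dr":[0,0,0]},
  {"gripper":1,"translation":[0.0187,0.0982,0],"dr":[0,0,0]},
  {"gripper":1,"translation":[0.0187,0.0982,0],"dr":[0,0,0]},
])

```text
clock: 13.8
eef_pos: [586.8, -99.1, 41.7]
tcp_rot: [2.358, 0.003, 2.95]
contact_force: [-0.1, -0.7, 1.0]
opening: 0.0
```

```bash
python3 -c "
from h import *
st()"
```

```text
clk 13.8 q [-0.53  0.76  1.76  0.84  1.11  2.22] tcp trk [-167.2   -2.3   41.7] tip trk [-149.5   -2.4   23.9] dr needed [0.0016 0.0015 0.0022] F trk [-0.7  0.   1. ]
```

Request:
jog_arm([
  {"gripper":1,"translation":[0.01,0.1,-0.01],"dr":[0,0,0]},
  {"gripper":1,"translation":[0.012,0.1,0],"dr":[0,0,0]},
  {"gripper":1,"translation":[0.0187,0.0982,0],"dr":[0,0,0]},
  {"gripper":1,"translation":[0.0187,0.0982,0],"dr":[0,0,0]},
  {"gripper":1,"translation":[0.0187,0.0982,0],"dr":[0,0,0]},
  {"gripper":1,"translation":[0.0187,0.0982,0],"dr":[0,0,0]},
  {"gripper":1,"translation":[0.0187,0.0982,0],"dr":[0,0,0]},
  {"gripper":1,"translation":[0.0187,0.0982,0],"dr":[0,0,0]},
  {"gripper":1,"translation":[0,0,0],"dr":[0,0,0]},
])

```text
clock: 14.55
eef_pos: [600.1, -19.8, 40.3]
tcp_rot: [2.358, 0.002, 2.95]
contact_force: [-0.0, 0.5, -0.3]
opening: 0.001
```

```bash
python3 -c "
from h import *
st()
cv2.imwrite('pics/t2.png',r.grab_frame('top'));s=r.grab_frame('scene');cv2.imwrite('pics/s2.png',s)
cv2.imwrite('pics/s2z.png',cv2.resize(s[150:350,200:467],(800,600)))"
```

```text
clk 14.55 q [-0.41  0.75  1.82  0.93  1.03  2.24] tcp trk [-86.7  -0.4  40.3] tip trk [-69.1  -0.5  22.5] dr needed [0.0015 0.0011 0.0018] F trk [ 0.5  0.1 -0.3]
```

View pics/s2z.png

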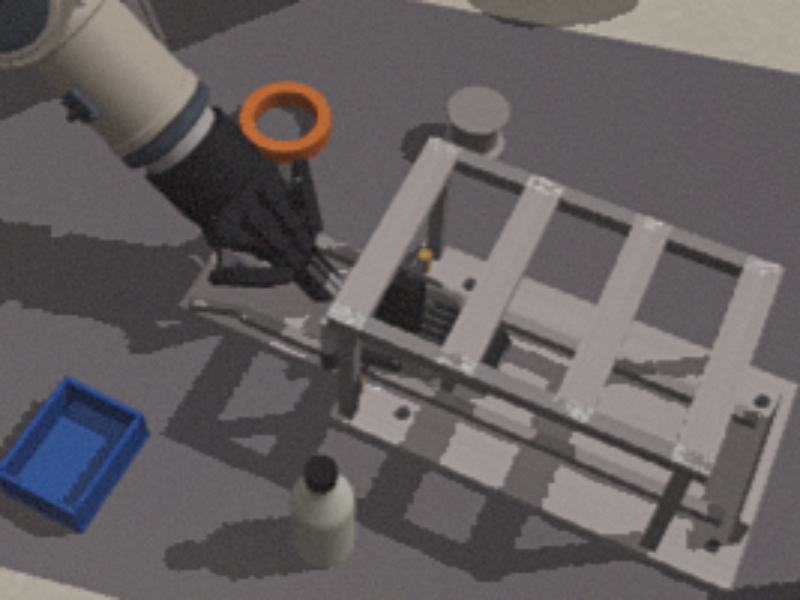

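Scene view: the carrier has gone under the first bar, and the leaned-back gripper is well clear of it. I'll keep pushing.

Request:
jog_arm([
  {"gripper":1,"translation":[0.014,0.073,0],"dr":[0,0,0]},
  {"gripper":1,"translation":[0.014,0.073,0],"dr":[0,0,0]},
  {"gripper":1,"translation":[0.014,0.073,0],"dr":[0,0,0]},
  {"gripper":1,"translation":[0.014,0.073,0],"dr":[0,0,0]},
  {"gripper":1,"translation":[0.014,0.073,0],"dr":[0,0,0]},
  {"gripper":1,"translation":[0.014,0.073,0],"dr":[0,0,0]},
  {"gripper":1,"translation":[0.014,0.073,0],"dr":[0,0,0]},
  {"gripper":1,"translation":[0.014,0.073,0],"dr":[0,0,0]},
  {"gripper":1,"translation":[0,0,0],"dr":[0,0,0]},
])

```text
clock: 15.4
eef_pos: [611.0, 37.4, 40.1]
tcp_rot: [2.358, 0.002, 2.95]
contact_force: [-0.1, -1.3, 0.6]
opening: 0.0
```

```bash
python3 -c "
from h import *
st()"
```

```text
clk 15.4 q [-0.31  0.74  1.84  1.    0.98  2.26] tcp trk [-28.5  -0.5  40.1] tip trk [-10.9  -0.6  22.4] dr needed [0.0016 0.001  0.0023] F trk [-1.3 -0.1  0.6]
```

```bash
python3 -c "
from h import *
t=r.grab_frame('top');s=r.grab_frame('scene')
cv2.imwrite('pics/t3.png',t);cv2.imwrite('pics/s3.png',s)
cv2.imwrite('pics/v3.png',np.hstack([cv2.resize(s[190:330,270:410],(400,400),interpolation=2),cv2.resize(t[170:280,230:340],(400,400),interpolation=2)]))"
```

```text
(no output)
```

View pics/v3.png

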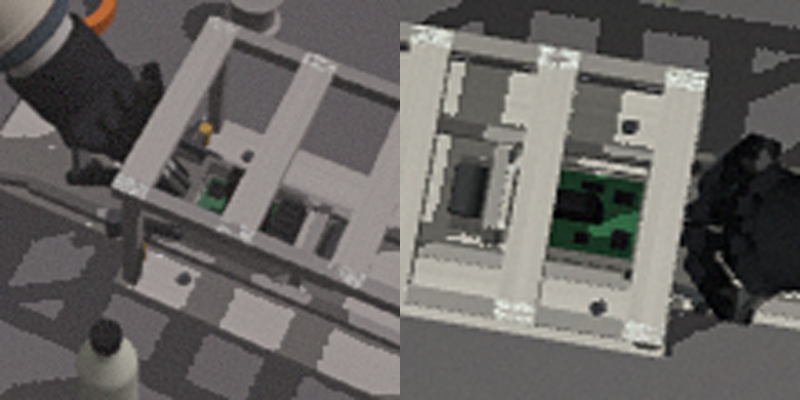

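```bash
python3 -c "
from h import *
print(T2W.T@(ray('top',(279.5,226.4),82)-O))
for x in(40,48,55):print(x,proj('top',T2W@[x-18,0,82]+O),proj('top',T2W@[x+18,0,82]+O),'board rear',proj('top',T2W@[x-45,0,16]+O))"
```

```text
[37.11742973  3.41561267 82.        ]
40 [286. 226.] [271.1 223.6] board rear [298.2 230.7]
48 [282.7 225.5] [267.7 223. ] board rear [295.  230.2]
55 [279.8 225. ] [264.8 222.6] board rear [292.3 229.8]
```

The carrier is in the magazine with its origin at about x = 42 mm. I'll lean a bit more for bar clearance, then push the last 18 mm slowly.

Request:
jog_arm([
  {"gripper":1,"translation":[0,0,-0.015],"dr":[0.06,-0.0114,0]},
  {"gripper":1,"translation":[0,0,0],"dr":[0,0,0]},
  {"gripper":1,"translation":[0.006,0.03,0],"dr":[0,0,0]},
  {"gripper":1,"translation":[0.006,0.03,0],"dr":[0,0,0]},
  {"gripper":1,"translation":[0.006,0.03,0],"dr":[0,0,0]},
  {"gripper":1,"translation":[0.006,0.03,0],"dr":[0,0,0]},
  {"gripper":1,"translation":[0,0,0],"dr":[0,0,0]},
  {"gripper":1,"translation":[0,0,0],"dr":[0,0,0]},
])

```text
clock: 16.17
eef_pos: [613.5, 48.7, 38.6]
tcp_rot: [2.263, 0.002, 2.949]
contact_force: [-0.8, -4.7, -1.5]
opening: 0.003
```

```bash
cat >> h.py <<'E'
def hx(save):
    # rear end of black handle in the top view, swept along its centre line at z=82 -> carrier origin x
    t=r.grab_frame('top');cv2.imwrite(save,t);g=cv2.cvtColor(t,cv2.COLOR_BGR2GRAY).astype(np.float32);c=r.calibration('top')
    xs=np.arange(-10,200,3.)
    v=[np.median([cv2.getRectSubPix(g,(1,1),tuple(map(float,proj('',T2W@[x,y,82]+O,c))))[0,0] for y in(-3,0,3)]) for x in xs]
    print('prof',[(int(a),int(b)) for a,b in zip(xs,v)])
E
python3 -c "
from h import *
st(50.5);hx('pics/t4.png')"
```

```text
clk 16.17 q [-0.33  0.78  1.83  1.08  1.05  2.18] tcp trk [-16.9  -0.8  38.6] tip trk [ 2.3 -0.9 22.6] dr needed [0.0021 0.0007 0.0026] F trk [-4.7 -0.1 -1.5]
prof [(-10, 171), (-7, 171), (-4, 165), (-1, 71), (2, 89), (5, 133), (8, 177), (11, 132), (14, 65), (17, 54), (20, 40), (23, 40), (26, 38), (29, 37), (32, 37), (35, 27), (38, 5), (41, 9), (44, 19), (47, 17), (50, 17), (53, 16), (56, 151), (59, 174), (62, 172), (65, 173), (68, 175), (71, 175), (74, 171), (77, 171), (80, 169), (83, 68), (86, 45), (89, 47), (92, 51), (95, 82), (98, 167), (101, 156), (104, 137), (107, 139), (110, 123), (113, 54), (116, 23), (119, 34), (122, 44), (125, 54), (128, 49), (131, 20), (134, 80), (137, 148), (140, 133), (143, 170), (146, 171), (149, 173), (152, 174), (155, 173), (158, 169), (161, 168), (164, 172), (167, 169), (170, 167), (173, 166), (176, 166), (179, 168), (182, 165), (185, 165), (188, 165), (191, 165), (194, 165), (197, 164)]
```

Request:
jog_arm([
  {"gripper":1,"translation":[0.006,0.03,0],"dr":[0,0,0]},
  {"gripper":1,"translation":[0.006,0.03,0],"dr":[0,0,0]},
  {"gripper":1,"translation":[0,0,0],"dr":[0,0,0]},
  {"gripper":1,"translation":[0,0,0],"dr":[0,0,0]},
])

```text
clock: 16.55
eef_pos: [614.7, 54.9, 38.8]
tcp_rot: [2.263, 0.002, 2.949]
contact_force: [0.5, -3.8, -1.8]
opening: -0.003
```

```bash
python3 -c "
from h import *
st(50.5);hx('pics/t5.png')
t=cv2.imread('pics/t5.png');s=r.grab_frame('scene')
cv2.imwrite('pics/v5.png',np.hstack([cv2.resize(s[210:310,290:390],(400,400),interpolation=2),cv2.resize(t[190:270,240:320],(400,400),interpolation=2)]))"
```

```text
clk 16.55 q [-0.32  0.78  1.84  1.09  1.04  2.18] tcp trk [-10.6  -0.8  38.8] tip trk [ 8.7 -0.9 22.8] dr needed [0.0017 0.0009 0.0024] F trk [-3.7 -1.2 -1.8]
prof [(-10, 171), (-7, 171), (-4, 167), (-1, 48), (2, 62), (5, 82), (8, 89), (11, 116), (14, 177), (17, 118), (20, 51), (23, 36), (26, 35), (29, 38), (32, 38), (35, 39), (38, 41), (41, 27), (44, 9), (47, 10), (50, 17), (53, 17), (56, 151), (59, 173), (62, 173), (65, 174), (68, 174), (71, 175), (74, 171), (77, 171), (80, 170), (83, 63), (86, 44), (89, 47), (92, 51), (95, 43), (98, 54), (101, 76), (104, 171), (107, 163), (110, 139), (113, 139), (116, 130), (119, 56), (122, 25), (125, 35), (128, 41), (131, 30), (134, 23), (137, 21), (140, 123), (143, 174), (146, 171), (149, 173), (152, 173), (155, 173), (158, 169), (161, 168), (164, 170), (167, 169), (170, 167), (173, 166), (176, 166), (179, 165), (182, 166), (185, 165), (188, 165), (191, 165), (194, 165), (197, 164)]
```

View pics/v5.png

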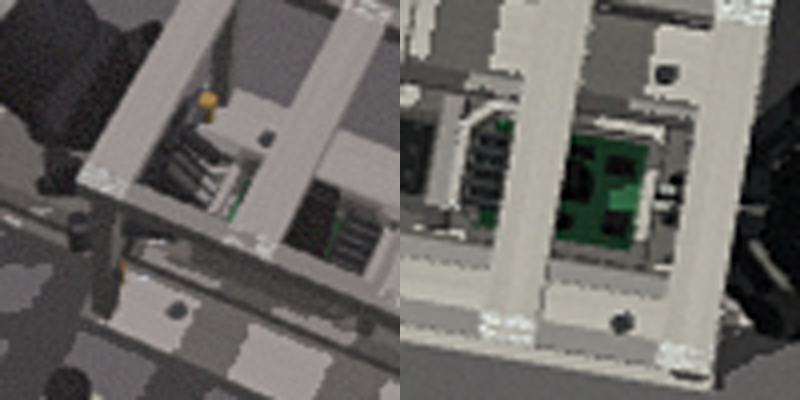

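Views: the rear wall is past the pawls, with the origin at about 60 mm, and the gripper is clear of the first bar. I'll back out and check that it stays.

Request:
jog_arm([
  {"gripper":1,"translation":[-0.019,-0.098,0],"dr":[0,0,0]},
  {"gripper":1,"translation":[-0.037,-0.196,0],"dr":[0,0,0]},
  {"gripper":1,"translation":[-0.056,-0.295,0],"dr":[0,0,0]},
  {"gripper":1,"translation":[-0.065,-0.34,0.02],"dr":[0,0,0]},
  {"gripper":1,"translation":[-0.065,-0.34,0.05],"dr":[0,0,0]},
  {"gripper":1,"translation":[-0.065,-0.34,0.05],"dr":[0,0,0]},
  {"gripper":1,"translation":[-0.06,-0.3,0.2],"dr":[0,0,0]},
  {"gripper":1,"translation":[-0.02,-0.1,0.38],"dr":[0,0,0]},
  {"gripper":1,"translation":[0,0,0.4],"dr":[0,0,0]},
  {"gripper":1,"translation":[0,0,0.4],"dr":[0,0,0]},
  {"gripper":1,"translation":[0,0,0.4],"dr":[0,0,0]},
  {"gripper":1,"translation":[0,0,0],"dr":[0,0,0]},
])

```text
clock: 17.65
eef_pos: [578.1, -147.5, 236.6]
tcp_rot: [2.264, 0.011, 2.949]
contact_force: [2.6, -0.3, 0.6]
opening: -0.004
```

```bash
python3 -c "
from h import *
st(50.5);hx('pics/t6.png')"
```

```text
clk 17.65 q [-0.63  0.54  1.67  0.78  1.45  2.38] tcp trk [-216.3   -2.8  236.6] tip trk [-197.1   -3.   220.7] dr needed [0.0034 0.0065 0.0027] F trk [ 0.2 -2.6  0.6]
prof [(-10, 179), (-7, 179), (-4, 179), (-1, 104), (2, 161), (5, 150), (8, 87), (11, 62), (14, 40), (17, 40), (20, 42), (23, 42), (26, 42), (29, 43), (32, 19), (35, 9), (38, 16), (41, 18), (44, 21), (47, 21), (50, 21), (53, 18), (56, 160), (59, 182), (62, 180), (65, 182), (68, 183), (71, 183), (74, 179), (77, 179), (80, 180), (83, 69), (86, 44), (89, 61), (92, 128), (95, 175), (98, 153), (101, 145), (104, 146), (107, 102), (110, 38), (113, 28), (116, 42), (119, 53), (122, 59), (125, 59), (128, 21), (131, 123), (134, 180), (137, 158), (140, 137), (143, 180), (146, 179), (149, 181), (152, 182), (155, 181), (158, 178), (161, 176), (164, 180), (167, 177), (170, 175), (173, 175), (176, 174), (179, 175), (182, 174), (185, 173), (188, 174), (191, 174), (194, 173), (197, 172)]
```

The heat-sink carrier stays at origin x≈50 with its rear wall on the pawl tips, so it is caught. Now I unspin the tool and go to the capacitor carrier.

Request:
jog_arm([
  {"gripper":1,"translation":[0,-0.1,0.02],"dr":[-0.0111,-0.0583,0.0489]},
  {"gripper":1,"translation":[0,-0.1,0.02],"dr":[-0.0111,-0.0583,0.0489]},
  {"gripper":1,"translation":[0,-0.1,0.02],"dr":[-0.0111,-0.0583,0.0489]},
  {"gripper":1,"translation":[0,-0.1,0.02],"dr":[-0.0111,-0.0583,0.0489]},
  {"gripper":1,"translation":[0,-0.1,0.02],"dr":[-0.0111,-0.0583,0.0489]},
  {"gripper":1,"translation":[0,-0.1,0.02],"dr":[-0.0111,-0.0583,0.0489]},
  {"gripper":1,"translation":[0,-0.1,0.02],"dr":[-0.0111,-0.0583,0.0489]},
  {"gripper":1,"translation":[0,-0.1,0.02],"dr":[-0.0111,-0.0583,0.0489]},
  {"gripper":1,"translation":[0,-0.1,0.02],"dr":[-0.0111,-0.0583,0.0489]},
  {"gripper":1,"translation":[0,-0.1,0.02],"dr":[-0.0111,-0.0583,0.0489]},
  {"gripper":1,"translation":[0,-0.1,0],"dr":[-0.0111,-0.0583,0.0489]},
  {"gripper":1,"translation":[0,-0.1,0],"dr":[-0.0111,-0.0583,0.0489]},
])

```text
clock: 18.7
eef_pos: [575.3, -266.1, 247.5]
tcp_rot: [2.999, 0.879, -1.945]
contact_force: [0.8, -0.4, -0.6]
opening: -0.005
```

Request:
jog_arm([
  {"gripper":1,"translation":[0,0,0],"dr":[-0.0111,-0.0583,0.0489]},
  {"gripper":1,"translation":[0,0,0],"dr":[-0.0111,-0.0583,0.0489]},
  {"gripper":1,"translation":[0,0,0],"dr":[-0.0111,-0.0583,0.0489]},
  {"gripper":1,"translation":[0,0,0],"dr":[-0.0111,-0.0583,0.0489]},
  {"gripper":1,"translation":[0,0,0],"dr":[-0.0111,-0.0583,0.0489]},
  {"gripper":1,"translation":[0,0,0],"dr":[-0.0111,-0.0583,0.0489]},
  {"gripper":1,"translation":[0,0,0],"dr":[-0.0111,-0.0583,0.0489]},
  {"gripper":1,"translation":[0,0,0],"dr":[-0.0111,-0.0583,0.0489]},
  {"gripper":1,"translation":[0,0,0],"dr":[-0.0111,-0.0583,0.0489]},
  {"gripper":1,"translation":[0,0,0],"dr":[-0.0111,-0.0583,0.0489]},
  {"gripper":1,"translation":[0,0,0],"dr":[-0.0111,-0.0583,0.0489]},
  {"gripper":1,"translation":[0,0,0],"dr":[-0.0111,-0.0583,0.0489]},
])

```text
clock: 19.7
eef_pos: [575.3, -265.6, 247.3]
tcp_rot: [-2.27, 0.188, -0.337]
contact_force: [0.5, 0.4, -0.6]
opening: 0.001
```

Request:
jog_arm([
  {"gripper":1,"translation":[0,0,0],"dr":[-0.0111,-0.0583,0.0489]},
  {"gripper":1,"translation":[0,0,0],"dr":[-0.0111,-0.0583,0.0489]},
  {"gripper":-1,"translation":[0,0,0],"dr":[-0.0701,0.0134,0]},
  {"gripper":-1,"translation":[0,0,0],"dr":[-0.0701,0.0134,0]},
  {"gripper":-1,"translation":[0,0,0],"dr":[-0.0701,0.0134,0]},
  {"gripper":-1,"translation":[0,0,0],"dr":[-0.0701,0.0134,0]},
  {"gripper":-1,"translation":[0,0,0],"dr":[-0.0701,0.0134,0]},
  {"gripper":-1,"translation":[0,0,0],"dr":[-0.0701,0.0134,0]},
  {"gripper":-1,"translation":[0,0,0],"dr":[-0.0701,0.0134,0]},
  {"gripper":-1,"translation":[0,0,0],"dr":[-0.06,0.0114,0]},
  {"gripper":-1,"translation":[0,0,0],"dr":[0,0,0]},
])

```text
clock: 20.62
eef_pos: [575.8, -263.6, 248.1]
tcp_rot: [3.141, 0.007, -0.187]
contact_force: [-0.5, 0.5, -1.7]
opening: 0.998
```

```bash
cat >> h.py <<'E'
def down(yaw):
    s=r.sense();R=Ro.from_euler('xyz',s['tcp_rot'])
    D=Ro.from_euler('xyz',[np.pi,0,yaw]);print(round(s['clock'],2),s['eef_pos'].round(1),'dr',((D*R.inv()).as_rotvec()/(np.pi/2)).round(4),'q',s['qpos'].round(2))
E
python3 -c "
from h import *
down(np.radians(-35.6))"
```

```text
20.62 [ 575.8 -263.6  248.1] dr [-0.0011 -0.0041 -0.2763] q [-0.43  0.38  1.62 -0.    1.15 -0.24]
```

Move above the caps carrier: (-20, -150), yaw -25°.

Request:
jog_arm([
  {"gripper":-1,"translation":[-0.05,-0.375,0],"dr":[-0.0011,-0.0041,-0.07]},
  {"gripper":-1,"translation":[-0.05,-0.375,0],"dr":[0,0,-0.07]},
  {"gripper":-1,"translation":[-0.05,-0.375,0],"dr":[0,0,-0.07]},
  {"gripper":-1,"translation":[-0.05,-0.375,0],"dr":[0,0,-0.066]},
  {"gripper":-1,"translation":[0,0,0],"dr":[0,0,0]},
  {"gripper":-1,"translation":[0,0,0],"dr":[0,0,0]},
])

```text
clock: 21.12
eef_pos: [554.4, -417.8, 246.9]
tcp_rot: [-3.137, 0.002, -0.627]
contact_force: [0.7, 0.9, -0.3]
opening: 1.001
```

```bash
python3 -c "
from h import *
c=r.calibration('wrist');w=r.grab_frame('wrist');cv2.imwrite('pics/w4.png',w)
p=proj('',(555.5,-414,26),c);print(p)
x,y=int(p[0])-60,int(p[1])-75
for th in(130,150,170):print(rim(w,(x,y,120,150),c,th=th))
down(np.radians(-35.6))"
```

```text
[317.8 210.4]
([[345, 153], [361, 172], [358, 264], [282, 264], [280, 168], [294, 153]], ((556.4337768554688, -415.7857360839844), (101.5042724609375, 71.40116119384766), 54.045188903808594))
([[345, 153], [360, 169], [358, 263], [283, 264], [280, 169], [295, 153]], ((556.8598022460938, -415.4917297363281), (100.47716522216797, 70.79768371582031), 54.113563537597656))
([[345, 154], [360, 170], [358, 263], [284, 264], [281, 169], [296, 153]], ((556.949951171875, -415.55584716796875), (100.49640655517578, 70.22539520263672), 54.12809371948242))
21.17 [ 554.8 -416.4  247.1] dr [-0.0031  0.0009  0.0024] q [-0.65  0.47  1.48  0.01  1.2  -0.03]
```

Request:
jog_arm([
  {"gripper":-1,"translation":[0.02,0.01,-0.38],"dr":[-0.0031,0.0009,-0.001]},
  {"gripper":-1,"translation":[0,0,-0.4],"dr":[0,0,0]},
  {"gripper":-1,"translation":[0,0,-0.4],"dr":[0,0,0]},
  {"gripper":-1,"translation":[0,0,-0.4],"dr":[0,0,0]},
  {"gripper":-1,"translation":[0,0,-0.24],"dr":[0,0,0]},
  {"gripper":-1,"translation":[0,0,0],"dr":[0,0,0]},
  {"gripper":1,"translation":[0,0,0],"dr":[0,0,0]},
  {"gripper":1,"translation":[0,0,0],"dr":[0,0,0]},
  {"gripper":1,"translation":[0,0,0],"dr":[0,0,0]},
  {"gripper":1,"translation":[0,0,0],"dr":[0,0,0]},
  {"gripper":1,"translation":[0,0,0],"dr":[0,0,0]},
  {"gripper":1,"translation":[0,0,0],"dr":[0,0,0]},
])

```text
clock: 22.17
eef_pos: [558.6, -415.2, 68.2]
tcp_rot: [3.14, -0.005, -0.626]
contact_force: [0.4, -0.0, 10.5]
opening: 0.154
```

Request:
jog_arm([
  {"gripper":1,"translation":[0,0,0],"dr":[0,0,0]},
  {"gripper":1,"translation":[0,0,0],"dr":[0,0,0]},
  {"gripper":1,"translation":[0,0,0],"dr":[0,0,0]},
  {"gripper":1,"translation":[0,0,0],"dr":[0,0,0]},
])

```text
clock: 22.5
eef_pos: [558.7, -415.3, 68.2]
tcp_rot: [3.14, -0.005, -0.626]
contact_force: [0.3, 0.8, 6.9]
opening: 0.159
```

Request:
jog_arm([
  {"gripper":1,"translation":[0,0,0.1],"dr":[0,0,0]},
  {"gripper":1,"translation":[0,0,0.3],"dr":[0,0,0]},
  {"gripper":1,"translation":[0,0,0.4],"dr":[0,0,0]},
  {"gripper":1,"translation":[0,0,0.4],"dr":[0,0,0]},
  {"gripper":1,"translation":[0,0,0.4],"dr":[0,0,0]},
  {"gripper":1,"translation":[0,0,0.4],"dr":[0,0,0]},
])

```text
clock: 23.0
eef_pos: [557.5, -414.5, 269.0]
tcp_rot: [3.14, -0.003, -0.626]
contact_force: [1.1, -0.3, -1.2]
opening: 0.158
```

Request:
jog_arm([
  {"gripper":1,"translation":[0.034,0.358,0],"dr":[0,0,0.0279]},
  {"gripper":1,"translation":[0.034,0.358,0],"dr":[0,0,0.0279]},
  {"gripper":1,"translation":[0.034,0.358,0],"dr":[0,0,0.0279]},
  {"gripper":1,"translation":[0.034,0.358,0],"dr":[0,0,0.0279]},
  {"gripper":1,"translation":[0.034,0.358,0],"dr":[0,0,0.0279]},
  {"gripper":1,"translation":[0.034,0.358,0],"dr":[0,0,0.0279]},
  {"gripper":1,"translation":[0.034,0.358,0],"dr":[0,0,0.0279]},
  {"gripper":1,"translation":[0.034,0.358,0],"dr":[0,0,0.0279]},
  {"gripper":1,"translation":[0.034,0.358,0],"dr":[0,0,0.0279]},
  {"gripper":1,"translation":[0.034,0.358,0],"dr":[0,0,0.0279]},
  {"gripper":1,"translation":[0,0,0],"dr":[0,0,0]},
  {"gripper":1,"translation":[0,0,0],"dr":[0,0,0]},
])

```text
clock: 24.0
eef_pos: [591.9, -55.1, 267.1]
tcp_rot: [3.14, -0.003, -0.185]
contact_force: [0.7, -0.3, -0.7]
opening: 0.157
```

```bash
python3 -c "
from h import *
down(np.radians(-10.8))"
```

```text
24.0 [591.9 -55.1 267.1] dr [ 0.0016  0.0019 -0.0025] q [-0.09  0.29  1.69 -0.    1.15  0.09]
```

Lower to about z=82, then correct.

Request:
jog_arm([
  {"gripper":1,"translation":[0.005,-0.025,-0.35],"dr":[0.0016,0.0019,-0.0025]},
  {"gripper":1,"translation":[0,0,-0.4],"dr":[0,0,0]},
  {"gripper":1,"translation":[0,0,-0.4],"dr":[0,0,0]},
  {"gripper":1,"translation":[0,0,-0.35],"dr":[0,0,0]},
  {"gripper":1,"translation":[0,0,-0.2],"dr":[0,0,0]},
  {"gripper":1,"translation":[0,0,-0.12],"dr":[0,0,0]},
  {"gripper":1,"translation":[0,0,0],"dr":[0,0,0]},
  {"gripper":1,"translation":[0,0,0],"dr":[0,0,0]},
])

```text
clock: 24.67
eef_pos: [592.8, -60.1, 85.2]
tcp_rot: [3.142, -0.0, -0.193]
contact_force: [0.7, -0.1, -0.9]
opening: 0.155
```

```bash
python3 -c "
from h import *
down(np.radians(-10.8));st()"
```

```text
24.67 [592.8 -60.1  85.2] dr [0.0001 0.0001 0.0026] q [-0.1   0.52  1.82 -0.    0.8   0.09]
clk 24.67 q [-0.1   0.52  1.82 -0.    0.8   0.09] tcp trk [-127.7   -0.9   85.2] tip trk [-127.7   -0.9   60.2] dr needed [ 0.1449  0.7506 -1.8456] F trk [ 0.  -0.8 -0.9]
```

Request:
jog_arm([
  {"gripper":1,"translation":[-0.006,0,-0.04],"dr":[0,0,0.0026]},
  {"gripper":1,"translation":[0,0,-0.035],"dr":[0,0,0]},
  {"gripper":1,"translation":[0,0,0],"dr":[0,0,0]},
  {"gripper":1,"translation":[0,0,0],"dr":[0,0,0]},
])

```text
clock: 25.0
eef_pos: [592.6, -59.4, 78.2]
tcp_rot: [-3.141, -0.002, -0.187]
contact_force: [0.6, -0.3, -0.1]
opening: 0.157
```

Request:
jog_arm([
  {"gripper":1,"translation":[0,0,-0.012],"dr":[0,0,0]},
  {"gripper":1,"translation":[0,0,0],"dr":[0,0,0]},
  {"gripper":-1,"translation":[0,0,0],"dr":[0,0,0]},
  {"gripper":-1,"translation":[0,0,0],"dr":[0,0,0]},
  {"gripper":-1,"translation":[0,0,0],"dr":[0,0,0]},
  {"gripper":-1,"translation":[0,0,0],"dr":[0,0,0]},
  {"gripper":-1,"translation":[0,0,0],"dr":[0,0,0]},
  {"gripper":-1,"translation":[0,0,0],"dr":[0,0,0]},
])

```text
clock: 25.67
eef_pos: [591.9, -59.3, 75.9]
tcp_rot: [-3.142, 0.0, -0.187]
contact_force: [-0.2, 0.1, 0.3]
opening: 0.983
```

Request:
jog_arm([
  {"gripper":-1,"translation":[0,0,0.2],"dr":[0,0,0]},
  {"gripper":-1,"translation":[0,0,0.4],"dr":[0,0,0]},
  {"gripper":-1,"translation":[0,0,0.4],"dr":[0,0,0]},
  {"gripper":-1,"translation":[0,0,0.4],"dr":[0,0,0]},
  {"gripper":-1,"translation":[0,0,0.4],"dr":[0,0,0]},
  {"gripper":1,"translation":[-0.04,-0.2,0],"dr":[0,0,0]},
  {"gripper":1,"translation":[-0.04,-0.2,0],"dr":[0,0,0]},
  {"gripper":1,"translation":[0,0,0],"dr":[0,0,0]},
  {"gripper":1,"translation":[0,0,0],"dr":[0,0,0]},
])

```text
clock: 26.42
eef_pos: [583.7, -99.9, 256.1]
tcp_rot: [-3.141, -0.0, -0.189]
contact_force: [0.4, -0.2, -0.5]
opening: 0.455
```

```bash
python3 -c "
from h import *
c=r.calibration('wrist');w=r.grab_frame('wrist');cv2.imwrite('pics/w5.png',w);a=w[0:240,200:440]
o=cv2.imread('pics/w3.png')[0:240,200:440]
cv2.imwrite('pics/v6.png',cv2.resize(np.hstack([a,o]),(800,400)));st();down(np.radians(-10.8))"
```

```text
clk 26.47 q [-0.17  0.3   1.71  0.    1.13  0.02] tcp trk [-167.9    0.8  255.8] tip trk [-167.9    0.8  230.8] dr needed [ 0.143   0.7522 -1.8475] F trk [0.9 0.  0.8]
26.47 [583.7 -99.3 255.8] dr [-0.0003 -0.0002 -0.    ] q [-0.17  0.3   1.71  0.    1.13  0.02]
```

View pics/v6.png

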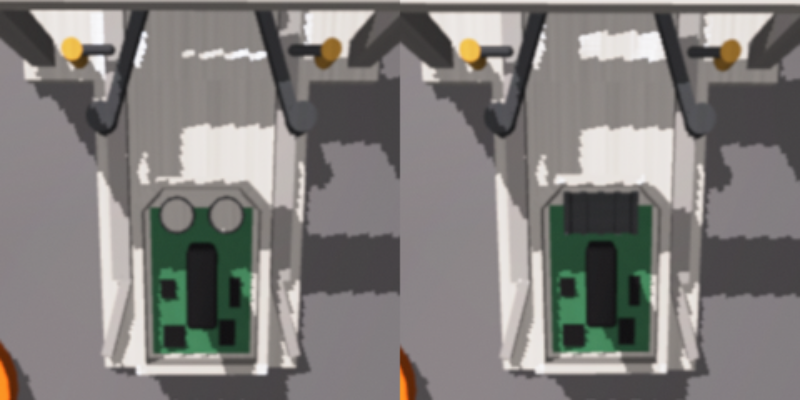

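The left half shows the caps carrier seated like the first one did. Both pawls look the same as in the earlier shut picture on the right. Lean and spin again.

Request:
jog_arm([
  {"gripper":1,"translation":[-0.044,-0.23,0.05],"dr":[0.0689,-0.0131,0]},
  {"gripper":1,"translation":[-0.044,-0.23,0.05],"dr":[0.0689,-0.0131,0]},
  {"gripper":1,"translation":[-0.044,-0.23,0],"dr":[0.0689,-0.0131,0]},
  {"gripper":1,"translation":[-0.044,-0.23,0],"dr":[0.0689,-0.0131,0]},
  {"gripper":1,"translation":[-0.044,-0.23,0],"dr":[0.0689,-0.0131,0]},
  {"gripper":1,"translation":[-0.044,-0.23,0],"dr":[0.0689,-0.0131,0]},
  {"gripper":1,"translation":[-0.044,-0.23,0],"dr":[0.0689,-0.0131,0]},
  {"gripper":1,"translation":[0,0,0],"dr":[0.0689,-0.0131,0]},
  {"gripper":1,"translation":[0,0,0],"dr":[0,0,0]},
])

```text
clock: 27.22
eef_pos: [551.9, -262.1, 262.1]
tcp_rot: [-2.252, 0.005, -0.192]
contact_force: [-0.2, 0.8, -1.7]
opening: 0.001
```

Request:
jog_arm([
  {"gripper":1,"translation":[0,0,0],"dr":[0.0111,0.0583,-0.0489]},
  {"gripper":1,"translation":[0,0,0],"dr":[0.0111,0.0583,-0.0489]},
  {"gripper":1,"translation":[0,0,0],"dr":[0.0111,0.0583,-0.0489]},
  {"gripper":1,"translation":[0,0,0],"dr":[0.0111,0.0583,-0.0489]},
  {"gripper":1,"translation":[0,0,0],"dr":[0.0111,0.0583,-0.0489]},
  {"gripper":1,"translation":[0,0,0],"dr":[0.0111,0.0583,-0.0489]},
  {"gripper":1,"translation":[0,0,0],"dr":[0.0111,0.0583,-0.0489]},
  {"gripper":1,"translation":[0,0,0],"dr":[0.0111,0.0583,-0.0489]},
  {"gripper":1,"translation":[0,0,0],"dr":[0.0111,0.0583,-0.0489]},
  {"gripper":1,"translation":[0,0,0],"dr":[0.0111,0.0583,-0.0489]},
  {"gripper":1,"translation":[0,0,0],"dr":[0.0111,0.0583,-0.0489]},
  {"gripper":1,"translation":[0,0,0],"dr":[0.0111,0.0583,-0.0489]},
])

```text
clock: 28.22
eef_pos: [553.8, -258.6, 266.2]
tcp_rot: [-3.004, 0.871, -1.577]
contact_force: [-0.2, 0.2, -0.1]
opening: -0.002
```

Request:
jog_arm([
  {"gripper":1,"translation":[0,0,0],"dr":[0.0111,0.0583,-0.0489]},
  {"gripper":1,"translation":[0,0,0],"dr":[0.0111,0.0583,-0.0489]},
  {"gripper":1,"translation":[0,0,0],"dr":[0.0111,0.0583,-0.0489]},
  {"gripper":1,"translation":[0,0,0],"dr":[0.0111,0.0583,-0.0489]},
  {"gripper":1,"translation":[0,0,0],"dr":[0.0111,0.0583,-0.0489]},
  {"gripper":1,"translation":[0,0,0],"dr":[0.0111,0.0583,-0.0489]},
  {"gripper":1,"translation":[0,0,0],"dr":[0.0111,0.0583,-0.0489]},
  {"gripper":1,"translation":[0,0,0],"dr":[0.0111,0.0583,-0.0489]},
  {"gripper":1,"translation":[0,0,0],"dr":[0.0111,0.0583,-0.0489]},
  {"gripper":1,"translation":[0,0,0],"dr":[0.0111,0.0583,-0.0489]},
  {"gripper":1,"translation":[0,0,0],"dr":[0.0111,0.0583,-0.0489]},
  {"gripper":1,"translation":[0,0,0],"dr":[0.0111,0.0583,-0.0489]},
])

```text
clock: 29.22
eef_pos: [553.8, -258.6, 266.1]
tcp_rot: [2.277, 0.181, 3.109]
contact_force: [0.5, -1.2, -0.3]
opening: 0.0
```

Request:
jog_arm([
  {"gripper":1,"translation":[0,0,0],"dr":[0.0111,0.0583,-0.0489]},
  {"gripper":1,"translation":[0,0,0],"dr":[0.0111,0.0583,-0.0489]},
  {"gripper":1,"translation":[0,0,0],"dr":[0,0,0]},
  {"gripper":1,"translation":[0,0,0],"dr":[0,0,0]},
])

```text
clock: 29.55
eef_pos: [553.6, -259.0, 266.2]
tcp_rot: [2.262, 0.004, 2.959]
contact_force: [-0.0, -0.4, -0.6]
opening: -0.001
```

```bash
python3 -c "
from h import *
st(50.5)"
```

```text
clk 29.55 q [-0.78  0.59  1.51  0.69  1.62  2.37] tcp trk [-330.4    0.4  266.2] tip trk [-311.1    0.4  250.3] dr needed [ 0.0014  0.0023 -0.0035] F trk [-0.4 -0.  -0.6]
```

Request:
jog_arm([
  {"gripper":1,"translation":[0.03,0.157,-0.37],"dr":[0.0014,0.0023,-0.0035]},
  {"gripper":1,"translation":[0.03,0.157,-0.37],"dr":[0,0,0]},
  {"gripper":1,"translation":[0.03,0.157,-0.37],"dr":[0,0,0]},
  {"gripper":1,"translation":[0.03,0.157,-0.37],"dr":[0,0,0]},
  {"gripper":1,"translation":[0.03,0.157,-0.37],"dr":[0,0,0]},
  {"gripper":1,"translation":[0.03,0.157,-0.37],"dr":[0,0,0]},
  {"gripper":1,"translation":[0,0,0],"dr":[0,0,0]},
  {"gripper":1,"translation":[0,0,0],"dr":[0,0,0]},
])

```text
clock: 30.22
eef_pos: [570.3, -164.3, 42.8]
tcp_rot: [2.257, -0.004, 2.953]
contact_force: [-0.2, 0.3, 0.8]
opening: 0.005
```

```bash
python3 -c "
from h import *
st(50.5)"
```

```text
clk 30.22 q [-0.66  0.83  1.68  0.81  1.26  2.16] tcp trk [-234.2    1.7   42.8] tip trk [-214.9    1.8   27. ] dr needed [-0.0025 -0.0022  0.0001] F trk [0.2 0.3 0.8]
```

Request:
jog_arm([
  {"gripper":1,"translation":[0.008,0,-0.035],"dr":[-0.0025,-0.0022,0]},
  {"gripper":1,"translation":[0,0,0],"dr":[0,0,0]},
  {"gripper":1,"translation":[0.0187,0.0982,0],"dr":[0,0,0]},
  {"gripper":1,"translation":[0.0187,0.0982,0],"dr":[0,0,0]},
  {"gripper":1,"translation":[0.0187,0.0982,0],"dr":[0,0,0]},
  {"gripper":1,"translation":[0.0187,0.0982,0],"dr":[0,0,0]},
  {"gripper":1,"translation":[0.0187,0.0982,0],"dr":[0,0,0]},
  {"gripper":1,"translation":[0.0187,0.0982,0],"dr":[0,0,0]},
  {"gripper":1,"translation":[0,0,0],"dr":[0,0,0]},
])

```text
clock: 30.97
eef_pos: [583.1, -104.8, 40.7]
tcp_rot: [2.261, 0.001, 2.951]
contact_force: [-0.4, -0.1, 0.1]
opening: -0.002
```

```bash
python3 -c "
from h import *
st(50.5)"
```

```text
clk 30.97 q [-0.57  0.81  1.74  0.88  1.19  2.16] tcp trk [-173.5    0.3   40.7] tip trk [-154.2    0.3   24.8] dr needed [0.0004 0.0004 0.0015] F trk [-0.2  0.4  0.1]
```

Continue 95 mm to about tip x=-60, lowering 2 mm.

Request:
jog_arm([
  {"gripper":1,"translation":[0.0187,0.0982,-0.01],"dr":[0,0,0]},
  {"gripper":1,"translation":[0.0187,0.0982,-0.01],"dr":[0,0,0]},
  {"gripper":1,"translation":[0.0187,0.0982,0],"dr":[0,0,0]},
  {"gripper":1,"translation":[0.0187,0.0982,0],"dr":[0,0,0]},
  {"gripper":1,"translation":[0.0187,0.0982,0],"dr":[0,0,0]},
  {"gripper":1,"translation":[0.0187,0.0982,0],"dr":[0,0,0]},
  {"gripper":1,"translation":[0.0187,0.0982,0],"dr":[0,0,0]},
  {"gripper":1,"translation":[0.0187,0.0982,0],"dr":[0,0,0]},
  {"gripper":1,"translation":[0.0187,0.0982,0],"dr":[0,0,0]},
  {"gripper":1,"translation":[0,0,0],"dr":[0,0,0]},
])

```text
clock: 31.8
eef_pos: [600.3, -17.6, 38.5]
tcp_rot: [2.262, 0.002, 2.949]
contact_force: [0.5, -0.7, 0.3]
opening: -0.006
```

```bash
python3 -c "
from h import *
st(50.5)"
```

```text
clk 31.8 q [-0.44  0.79  1.81  0.99  1.11  2.17] tcp trk [-84.5  -0.2  38.5] tip trk [-65.3  -0.3  22.6] dr needed [0.0015 0.0009 0.0024] F trk [-0.6 -0.7  0.3]
```

```bash
python3 -c "
from h import *
hx('pics/t7.png')"
```

```text
prof [(-10, 170), (-7, 171), (-4, 167), (-1, 44), (2, 12), (5, 11), (8, 22), (11, 40), (14, 62), (17, 58), (20, 42), (23, 84), (26, 93), (29, 78), (32, 140), (35, 172), (38, 178), (41, 135), (44, 47), (47, 38), (50, 38), (53, 34), (56, 151), (59, 173), (62, 171), (65, 174), (68, 174), (71, 174), (74, 169), (77, 170), (80, 170), (83, 52), (86, 9), (89, 8), (92, 9), (95, 9), (98, 10), (101, 10), (104, 8), (107, 10), (110, 37), (113, 45), (116, 47), (119, 47), (122, 48), (125, 50), (128, 77), (131, 87), (134, 72), (137, 63), (140, 125), (143, 172), (146, 170), (149, 172), (152, 172), (155, 173), (158, 168), (161, 167), (164, 170), (167, 168), (170, 166), (173, 165), (176, 165), (179, 165), (182, 166), (185, 165), (188, 165), (191, 163), (194, 164), (197, 163)]
```

Both carriers move together (caps origin ≈ -10, sink ≈ 90). Continue.

Request:
jog_arm([
  {"gripper":1,"translation":[0.014,0.072,0],"dr":[0,0,0]},
  {"gripper":1,"translation":[0.014,0.072,0],"dr":[0,0,0]},
  {"gripper":1,"translation":[0.014,0.072,0],"dr":[0,0,0]},
  {"gripper":1,"translation":[0.014,0.072,0],"dr":[0,0,0]},
  {"gripper":1,"translation":[0.014,0.072,0],"dr":[0,0,0]},
  {"gripper":1,"translation":[0,0,0],"dr":[0,0,0]},
])

```text
clock: 32.35
eef_pos: [607.4, 17.3, 38.6]
tcp_rot: [2.262, 0.002, 2.949]
contact_force: [-0.5, -2.5, 0.6]
opening: 0.002
```

Request:
jog_arm([
  {"gripper":1,"translation":[0.012,0.06,0],"dr":[0,0,0]},
  {"gripper":1,"translation":[0.012,0.06,0],"dr":[0,0,0]},
  {"gripper":1,"translation":[0.01,0.05,0],"dr":[0,0,0]},
  {"gripper":1,"translation":[0.008,0.04,0],"dr":[0,0,0]},
  {"gripper":1,"translation":[0.008,0.04,0],"dr":[0,0,0]},
  {"gripper":1,"translation":[0,0,0],"dr":[0,0,0]},
  {"gripper":1,"translation":[0,0,0],"dr":[0,0,0]},
])

```text
clock: 32.93
eef_pos: [612.4, 41.7, 38.5]
tcp_rot: [2.262, 0.002, 2.948]
contact_force: [-0.5, -5.4, 1.5]
opening: -0.0
```

```bash
python3 -c "
from h import *
st(50.5);hx('pics/t8.png')"
```

```text
clk 32.93 q [-0.34  0.78  1.83  1.07  1.05  2.18] tcp trk [-24.   -1.   38.5] tip trk [-4.8 -1.1 22.6] dr needed [0.0015 0.0011 0.0032] F trk [-5.4 -0.6  1.5]
prof [(-10, 171), (-7, 170), (-4, 164), (-1, 162), (2, 149), (5, 86), (8, 77), (11, 60), (14, 41), (17, 41), (20, 37), (23, 39), (26, 37), (29, 10), (32, 3), (35, 17), (38, 18), (41, 19), (44, 18), (47, 20), (50, 17), (53, 17), (56, 153), (59, 175), (62, 173), (65, 175), (68, 176), (71, 173), (74, 171), (77, 171), (80, 172), (83, 113), (86, 77), (89, 109), (92, 172), (95, 174), (98, 152), (101, 82), (104, 53), (107, 39), (110, 42), (113, 38), (116, 35), (119, 39), (122, 34), (125, 13), (128, 6), (131, 7), (134, 12), (137, 17), (140, 123), (143, 173), (146, 171), (149, 172), (152, 173), (155, 174), (158, 169), (161, 169), (164, 178), (167, 73), (170, 37), (173, 42), (176, 44), (179, 48), (182, 49), (185, 90), (188, 167), (191, 145), (194, 136), (197, 139)]
```

Request:
jog_arm([
  {"gripper":1,"translation":[0.006,0.03,0],"dr":[0,0,0]},
  {"gripper":1,"translation":[0.006,0.03,0],"dr":[0,0,0]},
  {"gripper":1,"translation":[0.006,0.03,0],"dr":[0,0,0]},
  {"gripper":1,"translation":[0.006,0.03,0],"dr":[0,0,0]},
  {"gripper":1,"translation":[0.003,0.015,0],"dr":[0,0,0]},
  {"gripper":1,"translation":[0,0,0],"dr":[0,0,0]},
  {"gripper":1,"translation":[0,0,0],"dr":[0,0,0]},
])

```text
clock: 33.57
eef_pos: [615.0, 55.1, 38.5]
tcp_rot: [2.262, 0.002, 2.948]
contact_force: [0.3, -5.6, 1.6]
opening: -0.001
```

```bash
python3 -c "
from h import *
st(50.5);hx('pics/t9.png')"
```

```text
clk 33.57 q [-0.32  0.78  1.84  1.09  1.04  2.18] tcp trk [-10.4  -1.1  38.5] tip trk [ 8.9 -1.2 22.6] dr needed [0.0015 0.001  0.0032] F trk [-5.4 -1.4  1.6]
prof [(-10, 171), (-7, 172), (-4, 168), (-1, 51), (2, 49), (5, 79), (8, 97), (11, 117), (14, 173), (17, 100), (20, 74), (23, 65), (26, 40), (29, 39), (32, 40), (35, 40), (38, 41), (41, 19), (44, 5), (47, 8), (50, 16), (53, 15), (56, 153), (59, 174), (62, 173), (65, 174), (68, 175), (71, 175), (74, 171), (77, 170), (80, 173), (83, 82), (86, 45), (89, 39), (92, 58), (95, 93), (98, 91), (101, 62), (104, 169), (107, 177), (110, 181), (113, 89), (116, 35), (119, 39), (122, 38), (125, 42), (128, 38), (131, 37), (134, 37), (137, 26), (140, 126), (143, 173), (146, 171), (149, 172), (152, 174), (155, 173), (158, 169), (161, 169), (164, 177), (167, 73), (170, 10), (173, 11), (176, 9), (179, 8), (182, 24), (185, 40), (188, 43), (191, 45), (194, 43), (197, 53)]
```

The caps origin is now about 60, the same as the first carrier had. Back out.

Request:
jog_arm([
  {"gripper":1,"translation":[-0.019,-0.098,0],"dr":[0,0,0]},
  {"gripper":1,"translation":[-0.037,-0.196,0],"dr":[0,0,0]},
  {"gripper":1,"translation":[-0.056,-0.295,0],"dr":[0,0,0]},
  {"gripper":1,"translation":[-0.065,-0.34,0.02],"dr":[0,0,0]},
  {"gripper":1,"translation":[-0.065,-0.34,0.05],"dr":[0,0,0]},
  {"gripper":1,"translation":[-0.065,-0.34,0.05],"dr":[0,0,0]},
  {"gripper":1,"translation":[-0.06,-0.3,0.2],"dr":[0,0,0]},
  {"gripper":1,"translation":[-0.02,-0.1,0.38],"dr":[0,0,0]},
  {"gripper":1,"translation":[0,0,0.4],"dr":[0,0,0]},
  {"gripper":1,"translation":[0,0,0.4],"dr":[0,0,0]},
  {"gripper":1,"translation":[-0.1,-0.3,0.2],"dr":[0,0,0]},
  {"gripper":1,"translation":[0,0,0],"dr":[0,0,0]},
])

```text
clock: 34.62
eef_pos: [566.5, -179.5, 213.4]
tcp_rot: [2.265, 0.008, 2.948]
contact_force: [0.8, 0.6, 0.4]
opening: -0.001
```

```bash
python3 -c "
from h import *
st(50.5);hx('pics/t10.png');t=cv2.imread('pics/t10.png');s=r.grab_frame('scene')
cv2.imwrite('pics/v10.png',np.hstack([cv2.resize(s[200:320,280:400],(400,400),interpolation=2),cv2.resize(t[170:280,200:310],(400,400),interpolation=2)]))"
```

```text
clk 34.62 q [-0.68  0.58  1.65  0.76  1.46  2.34] tcp trk [-249.9    2.7  213.4] tip trk [-230.7    2.4  197.4] dr needed [0.004  0.0044 0.0034] F trk [ 0.8 -0.7  0.4]
prof [(-10, 182), (-7, 180), (-4, 180), (-1, 103), (2, 164), (5, 152), (8, 90), (11, 76), (14, 53), (17, 42), (20, 46), (23, 41), (26, 44), (29, 39), (32, 12), (35, 8), (38, 19), (41, 19), (44, 20), (47, 21), (50, 18), (53, 17), (56, 163), (59, 183), (62, 181), (65, 183), (68, 184), (71, 184), (74, 180), (77, 181), (80, 181), (83, 108), (86, 96), (89, 84), (92, 129), (95, 182), (98, 184), (101, 157), (104, 66), (107, 45), (110, 42), (113, 38), (116, 42), (119, 38), (122, 44), (125, 35), (128, 19), (131, 7), (134, 5), (137, 17), (140, 131), (143, 183), (146, 181), (149, 183), (152, 183), (155, 182), (158, 179), (161, 179), (164, 186), (167, 80), (170, 19), (173, 47), (176, 53), (179, 50), (182, 47), (185, 53), (188, 101), (191, 177), (194, 149), (197, 145)]
```

View pics/v10.png

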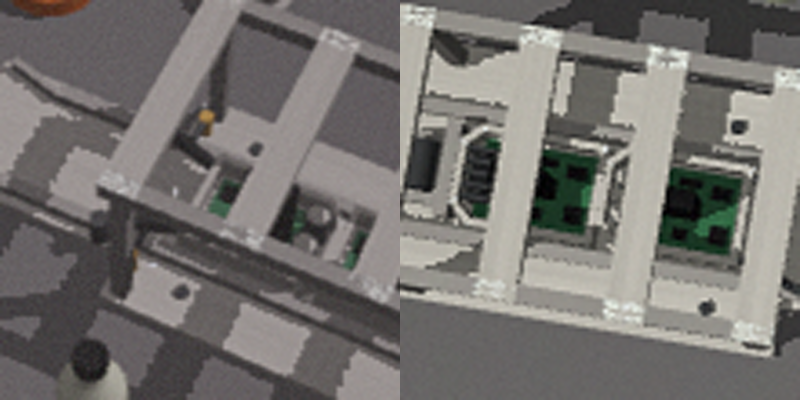

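Both carriers are flat and in line in the magazine (caps at about 50, sink at about 150), and the left pawl is visible behind the rear wall. The arm is clear, so I hand in.

```bash
python3 -c "
from h import *
print(r.sign_off());st()"
```

```text
the job is handed in; nothing more can be done
None
the job is handed in; nothing more can be done
```

Both carriers are in the magazine, heat sink deeper and capacitors behind it. I set each on the entry nose first and pushed it past the pawls with the shut gripper leaned back (45°, then 50° for the rest). I handed in at 34.6 s of the 72 s; no verdict was reported.

**Last checks**
- **Carrier positions:** after the tool backed out, the top view put the capacitor origin at about x = 50 mm (limit over 48) and the heat-sink origin at about 147–150 mm (limit over 140). The capacitor figure is within a few mm of its limit, and the measurement is only good to about that.
- **Pawls:** I never measured their angles. They held the first carrier, and looked shut in a close view before the second. In the last picture only the left pawl could be seen, behind the rear wall. The capacitor carrier slid back from about 60 to 50 mm and stopped there.
- **Lamp frame:** the force readings showed no sign of contact, and the gripper looked clear of the first bar in the pictures. The arm was clear of everything at the end.
- **Bystanders:** I did not measure them again at the end. The arm passed clear of them, and those in the later pictures showed no sign of having moved.

**Disagreements**
- **Force reading:** it showed only about 1 N while the follower was already being pushed (at least 3 N expected), so I judged progress from the camera.
- **Rim height:** two-view triangulation gave 31–33 mm for the heat-sink tray rim, against the stated 26 mm. I used the stated heights.
- **Lean angle:** 50° is more than the 35–45° the text gives; I used it for extra clearance under the first bar.

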